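Put the washed pie weights in the proofing box and shut its lid

TASK

Put the washed pie weights into the clear proofing box to dry: lift the wooden cover off the white dish by its knob and lay it flat on the bare stone sill, then pick up the dish, tip its weights into the box, and set the empty dish back upright in the middle of its cork mat. Any stray weights lying on the sill go into the box as well. When every weight is in, gently lower the box's hinged lid until it is fully shut, and leave the ramekin, the scraper and the wooden spoon where they are.

Things in the scene. Friction and masses are not known exactly. Their poses are not given: they have to be found in the camera images.
- proof_box: clear acrylic open-topped box with grey edge trim, fixed to the sill: 180 (x) x 220 (y) x 90 (z) mm outside, walls and floor 5 mm; origin at the centre of its underside; the hinge runs along its far (+x) rim
- box_lid (a joint): angle of the box's hinged lid, rad: 0 shut, grows as it opens (about 1.57 upright); starts open, 1.35 to 1.57; the hinge is stiff and the lid stays where it is left (about 0.5 N m closes it)
- box_lid_hinge (a point): middle of the lid's hinge line, on the far top rim of the box, at the lower face of the lid; the hinge line runs along the box's y. Its axes turn with the lid: own -x points from the hinge to the free edge, own z is the lid's outer (upper) face normal. The lid is a clear panel with grey trim, 8 mm thick, 180 mm from hinge to free edge, 220 mm wide, 0.22 kg
- box_lid_tab (a point): centre of the orange finger tab, 60 mm wide, 8 mm thick, that sticks out 25 mm from the middle of the lid's free edge; 191.5 mm from the hinge; same axes as the hinge point
- mat: cork mat, fixed, 140 (x) x 150 (y) x 4 mm; origin at the centre of its underside
- dish: white ceramic scoop-shaped dish on the mat, 122 (x) x 130 (y) mm, 0.28 kg, side walls and the +y end wall 50 mm high and 6 mm thick, floor 6 mm; its -y end is open for pouring: from y = -20 mm the floor ramps up to a lip 18 mm high; origin at the centre of its underside, z up
- dish_grip (a point): grip point on the dish's blue flat tab handle, which rises from the top of the +y end wall and flares outward (to +y) at 35 degrees from upright: 60 mm wide (x), 8 mm thick, 45 mm long; the point is in the middle of its thickness, 26 mm up it, at (0, 76.9, 69.3) mm in the dish's frame; axes parallel to the dish's
- dish_lip (a point): middle of the dish's pouring lip, at (0, -65, 18) mm in the dish's frame
- cover: loose wooden cover lying on the dish: plate 122 x 122 x 8 mm over a 104 x 100 x 8 mm inset that drops between the dish's walls, 0.12 kg; origin at the centre of the underside of the inset, z up; the plate's top is 16 mm above it
- cover_knob (a point): grip point of the cover's dark upright knob, 26 mm in diameter, 34 mm high, standing on the middle of the plate; the point is on its axis, 40 mm above the cover's origin and 10 mm below the knob's top
- weight_1: terracotta-brown pillow-shaped pie weight, 28 x 28 x 18 mm, 28 g; origin at the centre of one of its 28 x 28 faces (the underside as it starts), own z pointing through the 18 mm thickness, so its centre is 9 mm along own z. May be absent (None); starts in the dish under the cover
- weight_2: terracotta-brown pillow-shaped pie weight, 28 x 28 x 18 mm, 28 g; origin at the centre of one of its 28 x 28 faces (the underside as it starts), own z pointing through the 18 mm thickness, so its centre is 9 mm along own z. May be absent (None); starts in the dish under the cover
- weight_3: terracotta-brown pillow-shaped pie weight, 28 x 28 x 18 mm, 28 g; origin at the centre of one of its 28 x 28 faces (the underside as it starts), own z pointing through the 18 mm thickness, so its centre is 9 mm along own z. May be absent (None); starts in the dish under the cover
- weight_4: terracotta-brown pillow-shaped pie weight, 28 x 28 x 18 mm, 28 g; origin at the centre of one of its 28 x 28 faces (the underside as it starts), own z pointing through the 18 mm thickness, so its centre is 9 mm along own z. May be absent (None); starts in the dish under the cover
- weight_5: terracotta-brown pillow-shaped pie weight, 28 x 28 x 18 mm, 28 g; origin at the centre of one of its 28 x 28 faces (the underside as it starts), own z pointing through the 18 mm thickness, so its centre is 9 mm along own z. May be absent (None); starts in the dish under the cover
- stray_1: terracotta-brown pillow-shaped pie weight, 28 x 28 x 18 mm, 28 g; origin at the centre of one of its 28 x 28 faces (the underside as it starts), own z pointing through the 18 mm thickness, so its centre is 9 mm along own z. May be absent (None); starts loose on the sill
- stray_2: terracotta-brown pillow-shaped pie weight, 28 x 28 x 18 mm, 28 g; origin at the centre of one of its 28 x 28 faces (the underside as it starts), own z pointing through the 18 mm thickness, so its centre is 9 mm along own z. May be absent (None); starts loose on the sill
- stray_3: terracotta-brown pillow-shaped pie weight, 28 x 28 x 18 mm, 28 g; origin at the centre of one of its 28 x 28 faces (the underside as it starts), own z pointing through the 18 mm thickness, so its centre is 9 mm along own z. May be absent (None); starts loose on the sill
- ramekin: small glass ramekin, 80 mm across, 45 mm high; origin under its centre; leave alone
- scraper: steel bench scraper lying flat, 75 x 120 mm, dark wooden grip, 24 mm high; origin under its centre; leave alone
- spoon: wooden spoon 240 mm long lying along its own x, 20 mm high; origin under its middle; leave alone
Mind the look-alikes: they are no part of the job. Of the things that look like the dish, the smallest one is meant.

How it is judged:
By the outcome, as a careful person would: the job done as asked, in the order asked, and still so for the second after the job is handed in, with the robot touching nothing.
Of weight_1, weight_2, weight_3, weight_4, weight_5 only 3 to 5 are there at a start; the rules pass over those that are not, and their reading is None.
Of stray_1, stray_2, stray_3 only 1 to 3 are there at a start; the rules pass over those that are not, and their reading is None.
At some moment in a run one of stray_1, stray_2, stray_3 may be knocked a few centimetres aside while the robot is not near it.
It also fails if it takes over 210 s, if anything falls off the work surface, if the arm or the gripper's body presses on something with over 40 N, if the wrist force passes 120 N, or if a joint passes its speed limit or range.

ROBOT

A 7-joint arm with a two-finger parallel gripper is mounted at the origin on the work surface. World frame = base frame: x ahead of the robot, y to its left, z up, the work surface at z = 0. Lengths are in m, angles in degrees, forces in N, time in s.
With the tool pointing down it reaches from about 0.425 to 0.875 m from the base axis. Payload 8.4 kg.
Tool frame: the origin (TCP) lies at the very end of the fingers, on their centre line; the grasp point (between the pads) lies 19 mm behind it; z points along the fingers, y is the direction in which the jaws open and shut (so a half turn about z gives the same grasp; the last joint's range is limited). The gripper opens to 87 mm and grips with 3 to 60 N. Pads are 19 mm wide; open, the fingers measure 117 mm over their backs; the gripper's body (75 mm by 190 mm) begins 51 mm behind the grasp point.
Start: joints at [-68.824, 19.091, 2.286, 83.961, -0.768, 76.965, -3.352], TCP at [0.294, 0.58, 0.223] pointing down, gripper open.
Joint ranges: [-147.57, 147.57], [-21.85, 119.76], [-74.77, 79.35], [14.55, 137.4], [-85.83, 265.84], [4.83, 119.75], [-152.11, 152.11]. Speed limits (degrees/s): [127.2, 127.2, 159.86, 159.86, 180, 180, 180].

INTERFACE

Orientations are given as [roll, pitch, yaw] about the fixed x, y, z axes, in that order (R = Rz(yaw) Ry(pitch) Rx(roll)).
In Python, from cell import r gives the robot as it stands.
- The arm moves only by the tool drive_tool, never from a script. Its argument "motion" is one flat list of numbers, 5 for each row, row after row: the shift along the tool's x, y, z in mm, then the turn about the tool's z in degrees, then the finger opening in mm, from 0 to 87. In form: [tx, ty, tz, roll, fingers, tx, ty, tz, roll, fingers, ...]. A call has exactly 5 rows; each row shifts and turns the commanded pose from where the row before left it, along the tool's axes as they then stand; what a row does not reach is not made up. A row lasts 1/10 s, in which the tool goes at most 50 mm and 8.59 degrees, less where a joint would pass 70% of its speed; a pose out of reach is approached as far as the arm can. A call with a gripper value outside its range is refused whole. The fingers move at their own pace and stop on an object; "force" is the grip in N (left out, the last holds). Time passes only in rows, so rows that do not move let the fingers close, or fill a call up. It gives the time, the measured TCP pose, the force and the opening at its end, in the units of the state.
- r.get_obs(): the state, without advancing time (a new reading comes with each control period).
- r.grab_frame(name): name is "scene" or "top" or "wrist"; returns a dict with "pixels" (400x640x3 uint8, red, green, blue), "range_z" (400x640 float32, m along the optical axis (not along the pixel's ray), 0 where there is no reading), "fx", "fy", "cx", "cy" (pixels), "k1" (the pictures are not rectified: a ray, as slopes to the right and down, at radius r is drawn at 1 + k1 r^2 times it, then the intrinsics apply), "R" (3x3) and "t" (3): a world point X has camera coordinates R X + t; the wrist camera has in their place "T_tool_cam" (4x4, takes a point from camera to tool coordinates, whose origin is the TCP and whose axes are the flange's). Camera axes: x right, y down, z forward; pixel columns grow to the right and rows downward; lengths in m; the calibration is good to about 2 mm. A picture is of the moment at which its call begins: read the wrist's pose just before it.
- r.sign_off(): hands the job in, once; it reports no verdict.
The state is a dict: "clock": time; "joint_pos": joint angles; "joint_velocities": joint speeds; "tau": joint torques, N m; "position": TCP position; "tcp_rot": TCP orientation; "contact_force": force on the tool from outside, world axes, zero at the start; "moment": the same for the moment, N m; "opening": opening from 0.0 (shut) to 1.0 (fully open).
Only numpy, scipy, OpenCV 4.12 (cv2) and the standard library are available. Lean on these libraries where they do the work, as an engineer would, in place of code of your own. Each camera call takes 0.05 s, during which the arm holds its last target.

## Working session

There is one attempt and no reset: what is moved stays moved. The work goes in short steps, Python scripts to look and compute and a tool call to move; the robot and the scene stay as the last step left them, time stands still between calls to the robot, and variables do not carry over. Pictures are saved under pics/ and viewed, and the job is handed in when it is done.

Besides the shell and the picture viewer there is one more tool, called as name(argument=value, ...) on one line, values as JSON. drive_tool: Moves the arm, as the interface text tells. Its arguments: {"type":"object","properties":{"motion":{"type":"array","items":{"type":"number"}},"force":{"type":"number"}},"required":["motion"]}

```bash
ls -la; mkdir -p pics; cat > h.py <<'E'
import numpy as np, cv2
from cell import r
def snap(name,tag):
    f=r.grab_frame(name); cv2.imwrite(f'pics/{tag}.png',f['pixels'][:,:,::-1]); np.savez(f'pics/{tag}.npz',**f); return f
E
python3 - <<'E'
from h import *
o=r.get_obs(); print(o)
for n in ('scene','top','wrist'):
    f=snap(n,n+'0'); print(n,f['fx'],f['fy'],f['cx'],f['cy'],f['k1'],f.get('R'),f.get('t'),f.get('T_tool_cam'))
E
```

```text
total 12
drwxr-xr-x  3 agent agent 4096 Dec  7 04:55 .
drwxr-xr-x 23 root  root  4096 Dec  7 04:55 ..
drwxr-xr-x  2 agent agent 4096 Dec  7 04:55 pics
{'clock': 0.0, 'joint_pos': array([-68.82190799,  19.13271833,   2.28270421,  84.01083835,
        -0.76535832,  76.96379443,  -3.35073757]), 'joint_velocities': array([-0.00235441, -0.03339478, -0.03844883, -0.04401477, -0.00277952,
       -0.01862034,  0.12519841]), 'tau': array([ 2.73160304e-04, -6.56355929e+01,  1.33531183e+00, -4.03804564e+01,
       -5.98665420e-02,  4.48170374e-02,  1.30484732e-04]), 'position': array([0.29351053, 0.57944512, 0.22164987]), 'tcp_rot': array([-1.79908180e+02,  8.02351919e-03,  1.53140592e+02]), 'contact_force': array([ 1.05822929, -0.71101026,  0.39287779]), 'moment': array([-0.00315295, -0.07072703,  0.01640965]), 'opening': 1.0018930098502385}
scene 485.8922371169309 485.8922371169309 331.3320235121719 198.88648146281133 -0.10276800948964779 [[ 0.85499896  0.51812121  0.02296071]
 [ 0.32848378 -0.50673874 -0.79706603]
 [-0.40134173  0.68903285 -0.60345551]] [-0.46405444 -0.02548473  1.65201964] None
top 376.0715797732623 376.0715797732623 321.20126827569635 201.86940713880102 -0.061931644713558685 [[-0.00242442 -0.99994713 -0.00999302]
 [-0.9829751   0.00421899 -0.18369036]
 [ 0.18372281  0.00937755 -0.98293336]] [0.10372975 0.48470229 1.39770854] None
wrist 298.4400794790257 298.4400794790257 320.8519013267975 199.79063584880228 -0.03492441768437056 None None [[ 1.22361518e-03 -9.58525235e-01 -2.85005045e-01  7.72917474e-02]
 [ 9.99999228e-01  1.11177551e-03  5.54198465e-04 -9.47332417e-04]
 [-2.14351586e-04 -2.85005503e-01  9.58525856e-01 -1.61626861e-01]
 [ 0.00000000e+00  0.00000000e+00  0.00000000e+00  1.00000000e+00]]
```

View pics/scene0.png

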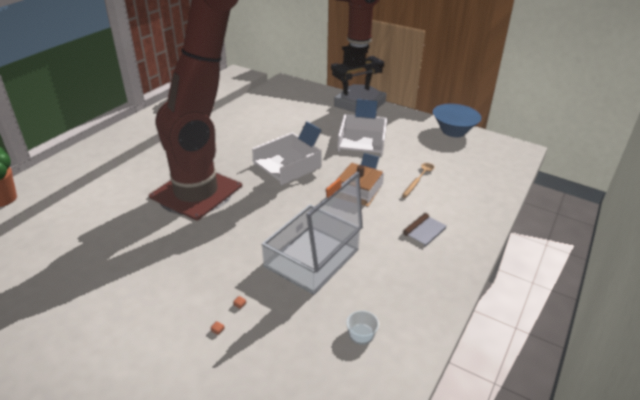

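View pics/top0.png

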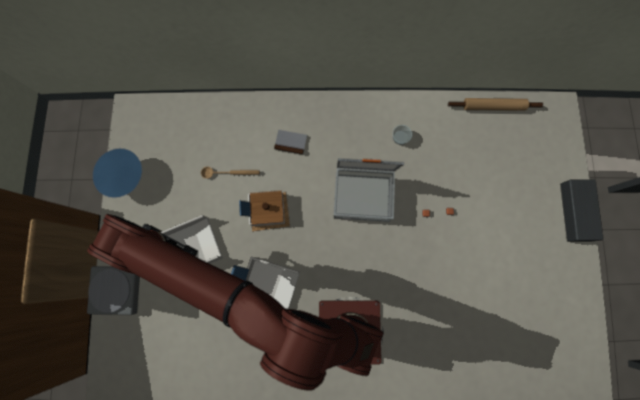

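View pics/wrist0.png

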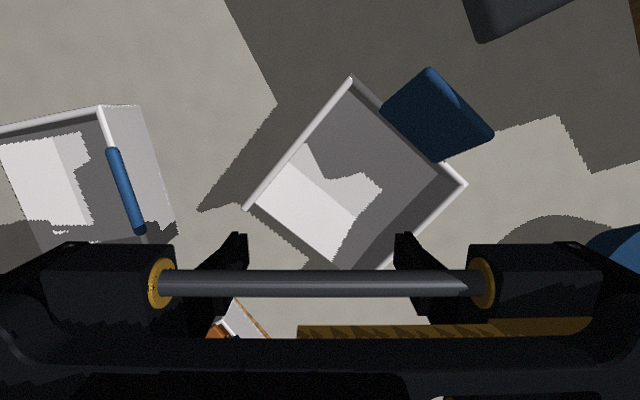

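```bash
cat >> h.py <<'E'
def load(tag):
    return dict(np.load(f'pics/{tag}.npz'))
def T_tool():
    from scipy.spatial.transform import Rotation as Ro
    o=r.get_obs(); T=np.eye(4); T[:3,:3]=Ro.from_euler('xyz',o['tcp_rot'],degrees=True).as_matrix(); T[:3,3]=o['position']; return T
def ray(f,u,v,T=None):
    """origin and direction(world), direction scaled to unit z in camera"""
    x=(np.asarray(u,float)-f['cx'])/f['fx']; y=(np.asarray(v,float)-f['cy'])/f['fy']
    rd=np.hypot(x,y); s=rd.copy()
    for _ in range(20): s=rd/(1+f['k1']*s*s)
    k=np.where(rd>0,s/np.maximum(rd,1e-12),1); d=np.stack([x*k,y*k,np.ones_like(x)],-1)
    if T is None: R=f['R'].T; c=-R@f['t']
    else:
        M=T@f['T_tool_cam']; R=M[:3,:3]; c=M[:3,3]
    return c,d@R.T
def plane(f,u,v,z,T=None):
    c,d=ray(f,u,v,T); s=(z-c[2])/d[...,2]; return c+d*s[...,None]
def cloud(f,T=None):
    vv,uu=np.mgrid[0:400,0:640]; c,d=ray(f,uu,vv,T); P=c+d*f['range_z'][...,None]; P[f['range_z']<=0]=np.nan; return P
def proj(f,X,T=None):
    X=np.atleast_2d(X)
    if T is None: C=X@f['R'].T+f['t']
    else:
        M=np.linalg.inv(T@f['T_tool_cam']); C=X@M[:3,:3].T+M[:3,3]
    x=C[:,0]/C[:,2]; y=C[:,1]/C[:,2]; k=1+f['k1']*(x*x+y*y)
    return np.stack([f['cx']+f['fx']*x*k,f['cy']+f['fy']*y*k],-1)
E
python3 - <<'E'
from h import *
f=load('top0'); P=cloud(f)
for n,u,v in [('stone',330,250),('s1',426,212),('s2',450,211),('knob',266,207),('boxfloor',365,195),('tab',372,161),('ram',402,135),('coverdish',270,210)]:
    print(n,P[v,u].round(3))
im=f['pixels'][:,:,::-1]
a=cv2.resize(im[120:260,210:470],None,fx=3,fy=3,interpolation=cv2.INTER_CUBIC); cv2.imwrite('pics/c1.png',a)
s=load('scene0')['pixels'][:,:,::-1]
cv2.imwrite('pics/c2.png',cv2.resize(s[80:300,240:460],None,fx=2.7,fy=2.7,interpolation=cv2.INTER_CUBIC))
E
```

```text
stone [0.304 0.069 0.003]
s1 [ 0.448 -0.306  0.018]
s2 [ 0.452 -0.401  0.018]
knob [0.457 0.306 0.098]
boxfloor [ 0.518 -0.07   0.011]
tab [ 0.575 -0.066  0.286]
ram [ 0.768 -0.228  0.008]
coverdish [0.452 0.296 0.062]
```

View pics/c1.png

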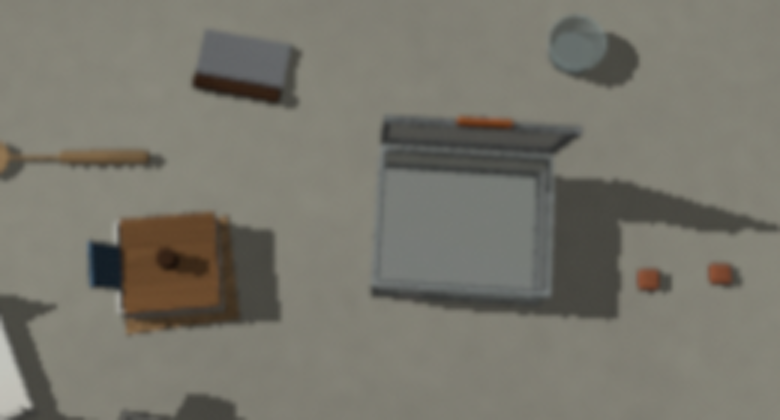

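View pics/c2.png

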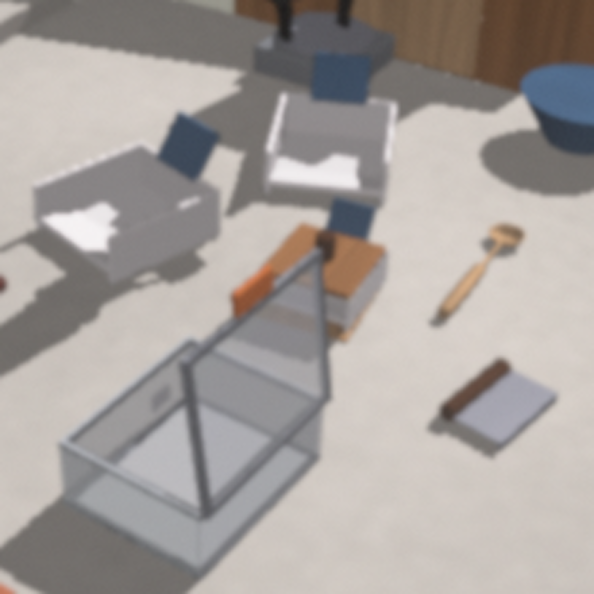

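```bash
python3 - <<'E'
from h import *
f=load('top0'); P=cloud(f)
im=f['pixels']; hsv=cv2.cvtColor(im,cv2.COLOR_RGB2HSV)
# cover plate: points with z near 0.064 in region
m=(P[...,0]>.36)&(P[...,0]<.56)&(P[...,1]>.2)&(P[...,1]<.42)&(P[...,2]>.045)&(P[...,2]<.08)&(hsv[...,0]<20)&(hsv[...,1]>80)
print(m.sum(),np.nanmedian(P[m][:,2]))
mm=m.astype(np.uint8); c=max(cv2.findContours(mm,cv2.RETR_EXTERNAL,cv2.CHAIN_APPROX_NONE)[0],key=cv2.contourArea)[:,0]
z=np.nanmedian(P[m][:,2]); W=plane(f,c[:,0],c[:,1],z); rc=cv2.minAreaRect((W[:,:2]*1000).astype(np.float32)); print('cover rect',rc)
k=(P[...,0]>.40)&(P[...,0]<.52)&(P[...,1]>.25)&(P[...,1]<.35)&(P[...,2]>.082)
print('knob',k.sum(),np.median(P[k],0),np.argwhere(k).mean(0))
# handle
b=(hsv[...,0]>95)&(hsv[...,0]<125)&(hsv[...,1]>120)&(P[...,0]>.36)&(P[...,0]<.56)&(P[...,1]>.3)&(P[...,1]<.45)
print('handle',b.sum(),np.median(P[b],0),P[b].min(0),P[b].max(0))
# things above sill height map clusters
hm=(P[...,2]>.012)&(P[...,0]>.3)&(P[...,0]<.95)&(abs(P[...,1])<.75)
n,l,s,cc=cv2.connectedComponentsWithStats(hm.astype(np.uint8))
for i in range(1,n):
    if s[i,4]>15:
        q=P[l==i]; print(i,s[i],q.min(0).round(3),q.max(0).round(3),np.median(q,0).round(3))
E
```

```text
975 0.062486922840342185
cover rect ((462.22576904296875, 309.7589111328125), (121.771240234375, 122.54407501220703), 4.515078544616699)
knob 39 [0.46453777 0.30985099 0.09633219] [205.12820513 265.12820513]
handle 58 [0.45924565 0.39061612 0.07544896] [0.43961754 0.37853906 0.05302536] [0.47776295 0.40179228 0.09515722]
1 [448  98  82  13 858] [ 0.87  -0.75   0.013] [ 0.92  -0.419  0.061] [ 0.889 -0.594  0.045]
6 [392 125  20  20 188] [ 0.719 -0.257  0.012] [ 0.798 -0.18   0.051] [ 0.775 -0.227  0.036]
8 [274 130  33  24 448] [0.689 0.164 0.012] [0.791 0.293 0.032] [0.734 0.228 0.016]
13 [ 334  158   70   63 1612] [ 0.414 -0.174  0.012] [0.609 0.054 0.298] [ 0.581 -0.07   0.092]
18 [228 169  32   5 119] [0.607 0.349 0.012] [0.626 0.476 0.027] [0.616 0.405 0.019]
39 [ 239  190   46   36 1323] [0.399 0.246 0.012] [0.53  0.409 0.103] [0.459 0.32  0.063]
56 [447 207   7   8  51] [ 0.44  -0.414  0.012] [ 0.468 -0.389  0.025] [ 0.455 -0.402  0.017]
60 [422 209   8   7  51] [ 0.436 -0.319  0.012] [ 0.461 -0.292  0.025] [ 0.448 -0.305  0.019]
64 [  97  214  123   37 1686] [0.3   0.479 0.012] [0.435 0.708 0.652] [0.331 0.559 0.389]
```

```bash
cat > plan.py <<'E'
import sys; from h import *
def plan(x,y,z,yaw=None,n=5,maxmm=45,maxdeg=8):
    o=r.get_obs(); p=o['position']; yw=o['tcp_rot'][2]; T=np.array([x,y,z]) if z is not None else np.array([x,y,p[2]])
    d=(T-p)*1000; dy=0 if yaw is None else (yaw-yw+180)%360-180
    k=max(int(np.ceil(np.linalg.norm(d)/maxmm)),int(np.ceil(abs(dy)/maxdeg)),1)
    print('at',p.round(4),'yaw',round(yw,2),'open',round(o['opening'],3),'F',o['contact_force'].round(1),'t',round(o['clock'],2),'rows',k)
    a=yw
    for i in range(k):
        c,s=np.cos(np.radians(a)),np.sin(np.radians(a)); w=d/k
        print([round(w[0]*c+w[1]*s,1),round(w[0]*s-w[1]*c,1),round(-w[2],1),round(-dy/k,1)]); a+=dy/k
if __name__=='__main__':
    v=[None if q=='-' else float(q) for q in sys.argv[1:]]
    plan(*v[:3],*( [v[3]] if len(v)>3 else []))
E
python3 plan.py 0.463 0.310 0.20 94
```

```text
at [0.2936 0.5795 0.2219] yaw 153.14 open 1.004 F [-0.1  0.6 -0.4] t 0.15 rows 8
[np.float64(-34.1), np.float64(-20.5), np.float64(2.7), np.float64(7.4)]
[np.float64(-36.5), np.float64(-15.9), np.float64(2.7), np.float64(7.4)]
[np.float64(-38.2), np.float64(-11.1), np.float64(2.7), np.float64(7.4)]
[np.float64(-39.3), np.float64(-6.1), np.float64(2.7), np.float64(7.4)]
[np.float64(-39.8), np.float64(-1.0), np.float64(2.7), np.float64(7.4)]
[np.float64(-39.6), np.float64(4.1), np.float64(2.7), np.float64(7.4)]
[np.float64(-38.7), np.float64(9.2), np.float64(2.7), np.float64(7.4)]
[np.float64(-37.2), np.float64(14.1), np.float64(2.7), np.float64(7.4)]
```

drive_tool(motion=[-34, -20, 3, 7.4, 87, -36, -16, 3, 7.4, 87, -38, -11, 3, 7.4, 87, -39, -6, 3, 7.4, 87, -40, -1, 3, 7.4, 87])

```text
clock: 0.65
position: [0.3996, 0.4109, 0.2073]
tcp_rot: [-180.0, -0.0, 115.8]
contact_force: [0.7, 1.2, -0.3]
opening: 0.999
```

drive_tool(motion=[-40, 4, 3, 7.4, 87, -39, 9, 3, 7.4, 87, -37, 14, 3, 7.4, 87, 0, 0, 0, 0, 87, 0, 0, 0, 0, 87])

```text
clock: 1.15
position: [0.4626, 0.3099, 0.1984]
tcp_rot: [-180.0, 0.0, 93.9]
contact_force: [-0.3, 0.4, -0.4]
opening: 0.999
```

```bash
python3 - <<'E'
from h import *
T=T_tool(); f=snap('wrist','w1'); np.save('pics/w1T.npy',T); snap('top','top1'); print(r.get_obs()['position'],r.get_obs()['tcp_rot'],r.get_obs()['joint_pos'])
E
```

```text
[0.46161781 0.31175763 0.19846169] [-1.79973922e+02 -1.73523134e-02  9.40765488e+01] [-54.90104945   9.07041434  18.25867734  99.81460406  -3.01404052
  71.6009373  -31.82650628]
```

View pics/w1.png

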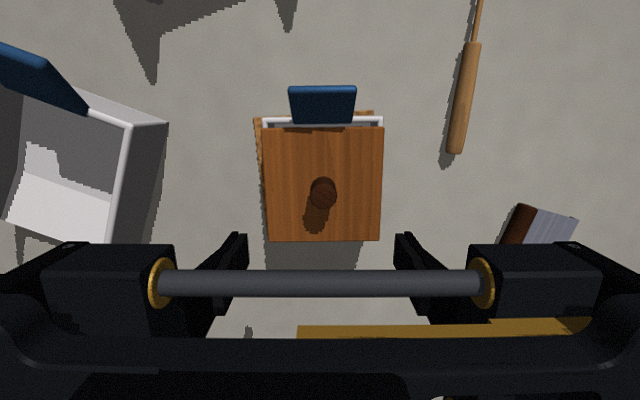

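View pics/top1.png

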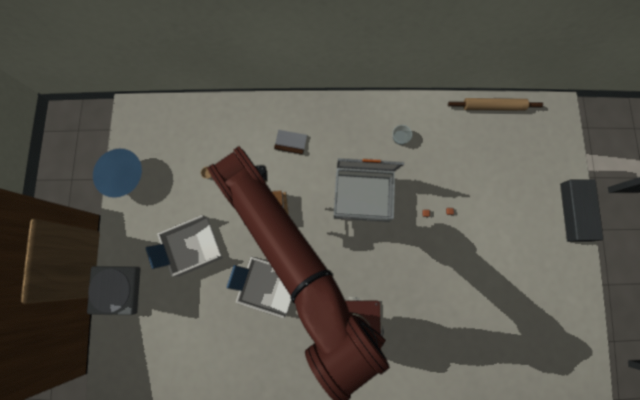

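```bash
python3 - <<'E'
from h import *
f=load('w1'); T=np.load('pics/w1T.npy'); P=cloud(f,T); im=f['pixels']; hsv=cv2.cvtColor(im,cv2.COLOR_RGB2HSV)
def rect(m,z,name):
    mm=m.astype(np.uint8); c=max(cv2.findContours(mm,cv2.RETR_EXTERNAL,cv2.CHAIN_APPROX_NONE)[0],key=cv2.contourArea)[:,0]
    W=plane(f,c[:,0],c[:,1],z,T); print(name,cv2.minAreaRect((W[:,:2]*1000).astype(np.float32)),m.sum())
Z=P[...,2]; reg=np.zeros(Z.shape,bool); reg[80:245,245:400]=1
rect(reg&(abs(Z-.062)<.006),.062,'plate')
k=reg&(Z>.09)&(Z<.1)&(hsv[...,0]<20); rect(k,.096,'knob')
b=(hsv[...,0]>95)&(hsv[...,0]<125)&(hsv[...,1]>120)&reg; rect(b,.08,'handle'); 
q=P[b]; print(np.median(q,0),q.min(0),q.max(0))
for y0 in np.arange(.375,.415,.005):
    s=q[abs(q[:,1]-y0)<.0025]; 
    if len(s)>3: print(y0,s[:,0].min(),s[:,0].max(),np.median(s[:,2]))
for (u,v) in [(323,120),(257,119),(253,118),(373,113)]: print(u,v,P[v,u].round(4),hsv[v,u])
E
```

```text
plate ((464.7762451171875, 312.14984130859375), (121.19869232177734, 121.20236206054688), 4.528617858886719) 13184
knob ((464.91558837890625, 312.9787292480469), (23.97832679748535, 24.807403564453125), 3.9430463314056396) 580
handle ((458.63751220703125, 392.7748107910156), (60.3686408996582, 32.24494552612305), 4.873281955718994) 2186
[nan nan nan] [nan nan nan] [nan nan nan]
0.375 0.4319679810446903 0.47262115206026667 0.0550228453985962
0.38 0.43069821567173033 0.487984851262216 0.061141504069205155
0.385 0.4302941131702777 0.48785351170278635 0.06777725463683748
0.39 0.42975479622104396 0.4873434475545294 0.07504679680996032
0.395 0.42925183863291094 0.4871428902085213 0.08213764541897825
0.4 0.4285251043478368 0.4867317477740858 0.0892200664797512
0.405 0.428441561774378 0.48673180316417197 0.0911846958021002
0.41000000000000003 0.45397643032159 0.4865353527394143 0.08997282442800697
323 120 [0.4605 0.3787 0.0577] [100 191  32]
257 119 [0.3845 0.3732 0.0027] [ 15 143 134]
253 118 [ 0.3791  0.374  -0.0006] [ 16 108 125]
373 113 [0.5179 0.3891 0.0033] [ 16 103 129]
```

drive_tool(motion=[1, 2, 40, 0, 60, 0, 0, 40, 0, 60, 0, 0, 30, 0, 60, 0, 0, 15, 0, 60, 0, 0, 0, 0, 60], force=20)

```text
clock: 1.75
position: [0.4627, 0.312, 0.0718]
tcp_rot: [-179.8, 0.1, 94.1]
contact_force: [-0.3, -0.1, 0.8]
opening: 0.709
```

drive_tool(motion=[0, 0, 0, 0, 20, 0, 0, 0, 0, 20, 0, 0, 0, 0, 20, 0, 0, 0, 0, 20, 0, 0, 0, 0, 20], force=20)

```text
clock: 2.25
position: [0.4645, 0.312, 0.0741]
tcp_rot: [180.0, -0.0, 93.9]
contact_force: [0.2, 0.3, -0.3]
opening: 0.321
```

drive_tool(motion=[0, 0, 0, 0, 15, 0, 0, 0, 0, 15, 0, 0, -10, 0, 15, 0, 0, -30, 0, 15, 0, 0, -40, 0, 15], force=20)

```text
clock: 2.75
position: [0.4631, 0.3108, 0.1531]
tcp_rot: [-179.8, 0.2, 93.9]
contact_force: [0.9, 0.2, -1.7]
opening: 0.294
```

```bash
python3 - <<'E'
from h import *
snap('wrist','w2'); snap('scene','s2'); print(r.get_obs()['contact_force'],r.get_obs()['opening'])
E
```

```text
[ 0.54296252  0.66227334 -0.6393266 ] 0.29005619324321646
```

View pics/w2.png

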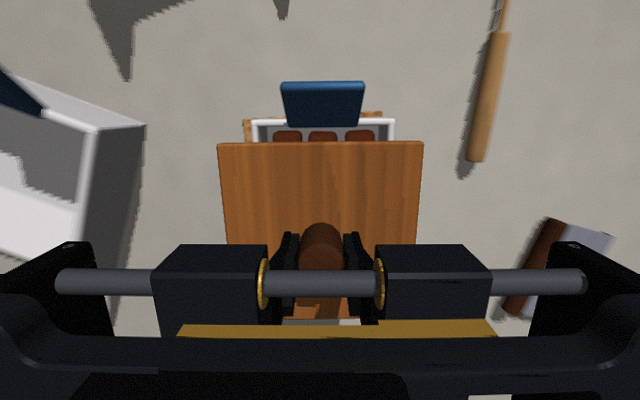

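View pics/s2.png

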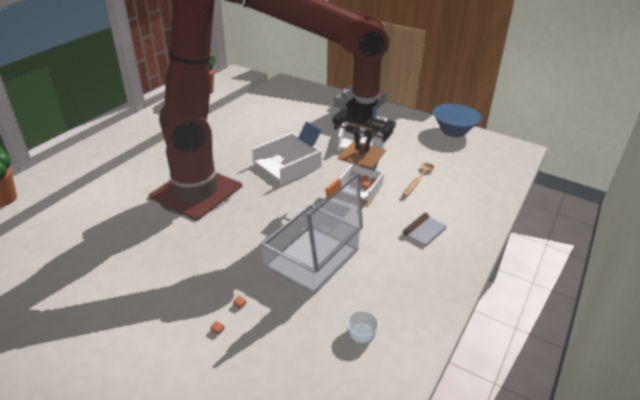

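```bash
python3 plan.py 0.6 0.165 0.152
```

```text
at [0.4668 0.3134 0.1592] yaw 93.92 open 0.29 F [ 0.5  0.7 -0.6] t 2.85 rows 5
[np.float64(-31.4), np.float64(24.6), np.float64(1.4), 0.0]
[np.float64(-31.4), np.float64(24.6), np.float64(1.4), 0.0]
[np.float64(-31.4), np.float64(24.6), np.float64(1.4), 0.0]
[np.float64(-31.4), np.float64(24.6), np.float64(1.4), 0.0]
[np.float64(-31.4), np.float64(24.6), np.float64(1.4), 0.0]
```

drive_tool(motion=[-31, 25, 0, 0, 15, -31, 25, 0, 0, 15, -31, 25, 0, 0, 15, -31, 25, 0, 0, 15, -31, 25, 0, 0, 15])

```text
clock: 3.35
position: [0.6003, 0.1645, 0.1535]
tcp_rot: [-180.0, 0.0, 94.0]
contact_force: [-0.5, 0.6, -1.3]
opening: 0.292
```

drive_tool(motion=[0, 0, 30, 0, 15, 0, 0, 40, 0, 15, 0, 0, 30, 0, 15, 0, 0, 10, 0, 15, 0, 0, 0, 0, 15])

```text
clock: 3.85
position: [0.5986, 0.1654, 0.0423]
tcp_rot: [-179.8, 0.1, 93.9]
contact_force: [-0.1, 0.3, -0.1]
opening: 0.294
```

drive_tool(motion=[0, 0, 8, 0, 15, 0, 0, 5, 0, 15, 0, 0, 2, 0, 15, 0, 0, 1, 0, 15, 0, 0, 0, 0, 15])

```text
clock: 4.35
position: [0.5999, 0.1659, 0.0281]
tcp_rot: [180.0, -0.0, 93.9]
contact_force: [-1.2, 0.3, -0.1]
opening: 0.29
```

drive_tool(motion=[0, 0, 1, 0, 15, 0, 0, 1, 0, 15, 0, 0, 1, 0, 15, 0, 0, 0, 0, 15, 0, 0, 0, 0, 15])

```text
clock: 4.85
position: [0.5999, 0.1659, 0.0274]
tcp_rot: [180.0, -0.1, 93.9]
contact_force: [-11.6, -2.7, 24.3]
opening: 0.289
```

drive_tool(motion=[0, 0, -2, 0, 50, 0, 0, 0, 0, 60, 0, 0, 0, 0, 60, 0, 0, -20, 0, 60, 0, 0, -40, 0, 60])

```text
clock: 5.35
position: [0.5973, 0.1651, 0.0839]
tcp_rot: [-179.7, 0.1, 93.9]
contact_force: [1.4, 0.3, 0.5]
opening: 0.638
```

drive_tool(motion=[0, 0, -40, 0, 87, 0, 0, -40, 0, 87, 0, 0, -30, 0, 87, 0, 0, 0, 0, 87, 0, 0, 0, 0, 87])

```text
clock: 5.85
position: [0.5998, 0.1658, 0.1967]
tcp_rot: [180.0, -0.0, 93.9]
contact_force: [-0.6, -0.7, -0.5]
opening: 0.977
```

```bash
python3 - <<'E'
from h import *
T=T_tool(); np.save('pics/w3T.npy',T); snap('wrist','w3'); snap('top','top3')
E
python3 plan.py 0.46 0.345 0.25
```

```text
at [0.5989 0.1657 0.195 ] yaw 93.95 open 0.991 F [-1.1  0.6 -0.2] t 5.95 rows 6
[np.float64(31.4), np.float64(-21.0), np.float64(-9.2), 0.0]
[np.float64(31.4), np.float64(-21.0), np.float64(-9.2), 0.0]
[np.float64(31.4), np.float64(-21.0), np.float64(-9.2), 0.0]
[np.float64(31.4), np.float64(-21.0), np.float64(-9.2), 0.0]
[np.float64(31.4), np.float64(-21.0), np.float64(-9.2), 0.0]
[np.float64(31.4), np.float64(-21.0), np.float64(-9.2), 0.0]
```

View pics/w3.png

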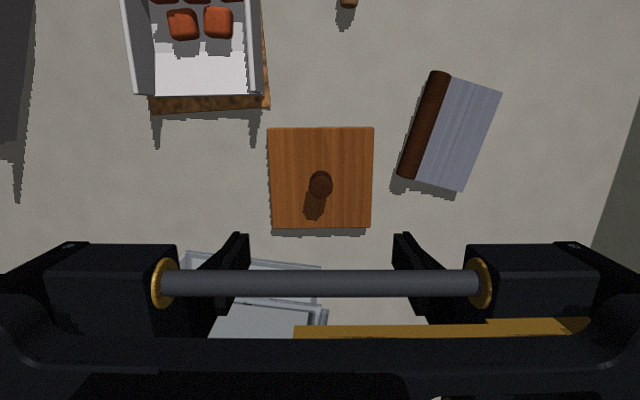

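View pics/top3.png

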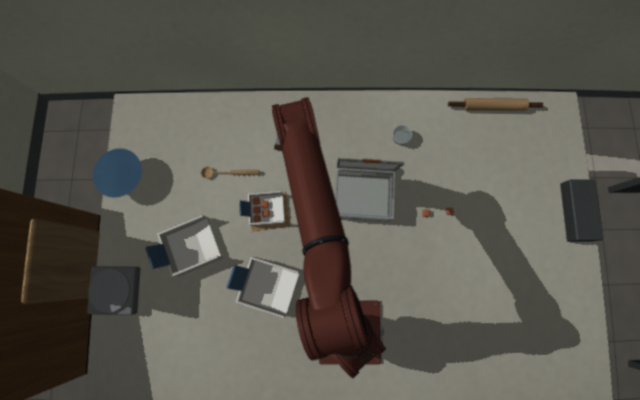

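drive_tool(motion=[25, -26, -10, 0, 87, 25, -26, -10, 0, 87, 25, -26, -10, 0, 87, 20, -26, -10, 0, 87, 10, -26, -10, 0, 87])

```text
clock: 6.45
position: [0.4605, 0.2632, 0.2452]
tcp_rot: [-179.9, 0.1, 94.1]
contact_force: [-0.6, 0.9, 0.5]
opening: 0.998
```

```bash
python3 - <<'E'
from h import *
T=T_tool(); np.save('pics/w4T.npy',T); snap('wrist','w4')
o=r.get_obs(); print(o['position'],o['tcp_rot'])
E
```

```text
[0.45759899 0.26495354 0.24703704] [-1.79859588e+02 -3.79910984e-02  9.42254555e+01]
```

View pics/w4.png

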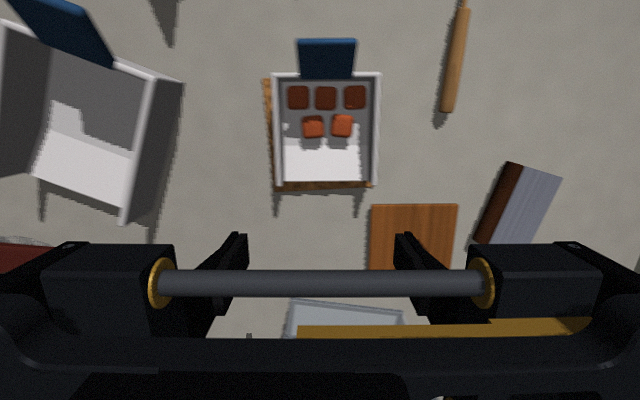

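```bash
python3 - <<'E'
from h import *
f=load('w4'); T=np.load('pics/w4T.npy'); P=cloud(f,T); im=f['pixels']; hsv=cv2.cvtColor(im,cv2.COLOR_RGB2HSV)
Z=P[...,2]; reg=np.zeros(Z.shape,bool); reg[30:195,255:390]=1
m=reg&(abs(Z-.054)<.008)&(hsv[...,1]<60)
W=P[m][:,:2]*1000; print('rim',m.sum(),cv2.minAreaRect(W.astype(np.float32)),np.median(Z[m]))
b=(hsv[...,0]>95)&(hsv[...,0]<125)&(hsv[...,1]>120)&reg&(Z>.04)
q=P[b]
for y0 in np.arange(.375,.415,.005):
    s=q[abs(q[:,1]-y0)<.0025]
    if len(s)>3: print(y0,s[:,0].min().round(4),s[:,0].max().round(4),s[:,0].min()/2+s[:,0].max()/2,np.median(s[:,2]).round(4))
w=reg&(hsv[...,0]<25)&(hsv[...,1]>90)&(Z<.012)&(Z>-.01); w[80:170,285:372]=0
vv,uu=np.nonzero(w); M=plane(f,uu,vv,.004,T)[:,:2]*1000
rc=cv2.minAreaRect(M.astype(np.float32)); print('mat',len(M),rc, 'corners',cv2.boxPoints(rc).round(1).tolist())
cv2.imwrite('pics/c4.png',cv2.resize(np.where((w|m)[...,None],[0,255,0],im[:,:,::-1]).astype(np.uint8)[20:210,230:420],None,fx=3,fy=3))
E
```

```text
rim 1690 ((464.20654296875, 318.25341796875), (122.43099975585938, 130.57252502441406), 4.4619574546813965) 0.05294228276587315
0.375 0.4306 0.4801 0.4553486837720152 0.0554
0.38 0.4306 0.484 0.4572938210929444 0.0601
0.385 0.4297 0.484 0.45687601349319606 0.067
0.39 0.4299 0.4836 0.45673389019584354 0.0741
0.395 0.4291 0.4832 0.4561759258786722 0.0823
0.4 0.4284 0.483 0.45568960157759836 0.0894
0.405 0.4282 0.483 0.45564214238309314 0.0913
0.41000000000000003 0.4503 0.4821 0.46620627562183625 0.0894
mat 1079 ((454.62744140625, 309.96954345703125), (135.47622680664062, 149.2083740234375), 7.648866176605225) corners [[377.6000061035156, 374.8999938964844], [397.3999938964844, 227.0], [531.7000122070312, 245.0], [511.79998779296875, 392.8999938964844]]
```

View pics/c4.png

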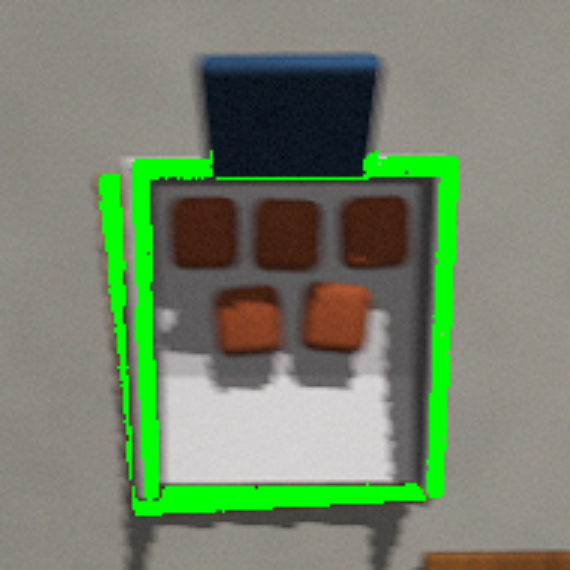

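drive_tool(motion=[43, 2, 20, 0, 87, 44, 3, 20, -0.4, 87, 44, 3, 20, 0, 87, 0, 0, 30, 0, 87, 0, 0, 0, 0, 87])

```text
clock: 7.0
position: [0.4586, 0.3915, 0.1506]
tcp_rot: [-179.6, 0.4, 94.5]
contact_force: [-0.7, -1.1, -0.8]
opening: 1.001
```

```bash
python3 - <<'E'
from h import *
print(r.get_obs()['position'],r.get_obs()['tcp_rot'])
T=T_tool(); np.save('pics/w5T.npy',T); f=snap('wrist','w5')
im=f['pixels']; hsv=cv2.cvtColor(im,cv2.COLOR_RGB2HSV)
b=(hsv[...,0]>95)&(hsv[...,0]<125)&(hsv[...,1]>120); print(np.argwhere(b).min(0),np.argwhere(b).max(0))
E
python3 plan.py 0.458 0.395 0.1
```

```text
[0.45858323 0.39153899 0.15063409] [-179.60052517    0.39968513   94.46075047]
[168   0] [399 639]
at [0.4602 0.3911 0.1536] yaw 94.34 open 1.0 F [0.7 0.7 0.6] t 7.05 rows 2
[np.float64(2.0), np.float64(-1.0), np.float64(26.8), 0.0]
[np.float64(2.0), np.float64(-1.0), np.float64(26.8), 0.0]
```

View pics/w5.png

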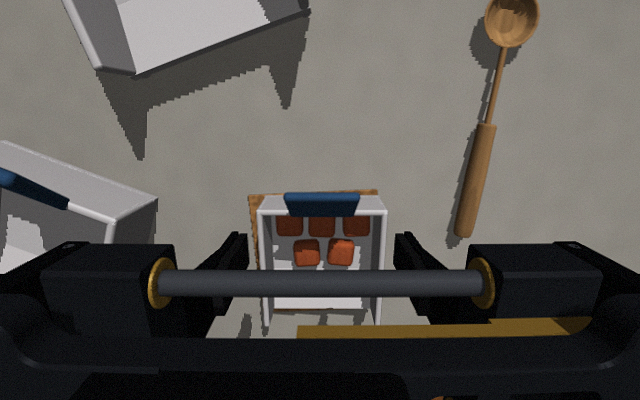

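drive_tool(motion=[3, -1, 30, 0, 87, 0, 0, 30, 0, 87, 0, 0, 25, 0, 87, 0, 0, 10, 0, 87, 0, 0, 0, 0, 87])

```text
clock: 7.55
position: [0.4605, 0.3945, 0.0615]
tcp_rot: [-180.0, 0.1, 94.3]
contact_force: [0.8, 0.0, -0.2]
opening: 0.999
```

```bash
python3 - <<'E'
from h import *
print(r.get_obs()['position'],r.get_obs()['tcp_rot'])
T=T_tool(); np.save('pics/w6T.npy',T); f=snap('wrist','w6'); snap('scene','s6')
E
python3 plan.py 0.458 0.395 0.055
```

```text
[0.46046291 0.39451892 0.06150491] [-1.79954539e+02  6.68387915e-02  9.42529727e+01]
at [0.4612 0.3958 0.0633] yaw 94.28 open 1.001 F [-0.1  0.7 -0.4] t 7.65 rows 1
[np.float64(-0.6), np.float64(-3.3), np.float64(8.3), 0.0]
```

View pics/w6.png

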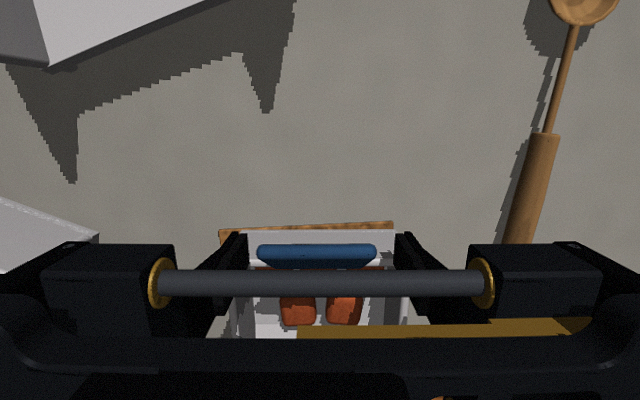

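drive_tool(motion=[0, -1, 7, 0, 87, 0, 0, 0, 0, 55, 0, 0, 0, 0, 55, 0, 0, 0, 0, 55, 0, 0, 0, 0, 55], force=60)

```text
clock: 8.15
position: [0.4593, 0.3958, 0.0548]
tcp_rot: [180.0, -0.0, 94.3]
contact_force: [0.2, -0.1, -0.3]
opening: 0.723
```

drive_tool(motion=[0, 0, 0, 0, 40, 0, 0, 0, 0, 40, 0, 0, 0, 0, 40, 0, 0, -5, 0, 40, 0, 0, -5, 0, 40], force=60)

```text
clock: 8.65
position: [0.4589, 0.3953, 0.0643]
tcp_rot: [-180.0, 0.0, 94.3]
contact_force: [0.4, 0.6, -3.5]
opening: 0.676
```

```bash
python3 - <<'E'
from h import *
print(r.get_obs()['position'],r.get_obs()['tcp_rot'],r.get_obs()['contact_force'],r.get_obs()['moment'])
T=T_tool(); np.save('pics/w7T.npy',T); f=snap('wrist','w7'); f=snap('scene','s7')
cv2.imwrite('pics/c7.png',cv2.resize(f['pixels'][90:300,240:460,::-1],None,fx=2.7,fy=2.7,interpolation=cv2.INTER_CUBIC))
E
```

```text
[0.45889106 0.3952555  0.06432319] [-1.79957112e+02  4.99252136e-02  9.43356412e+01] [ 0.38637748  0.62108299 -3.4974083 ] [ 0.11691705  0.05733756 -0.07531761]
```

View pics/c7.png

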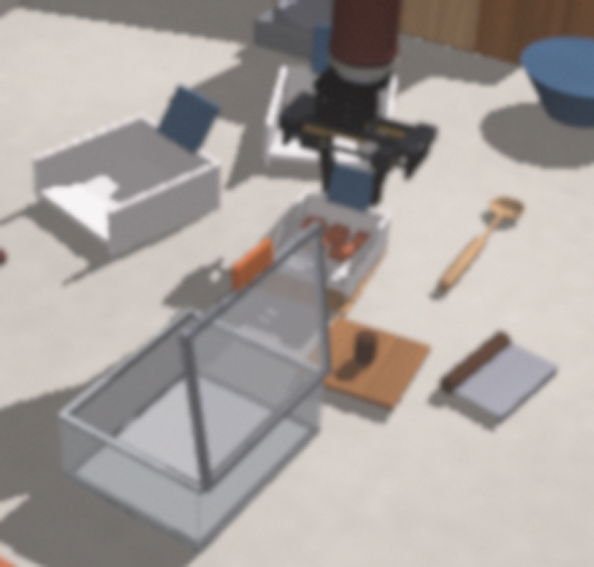

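View pics/w7.png

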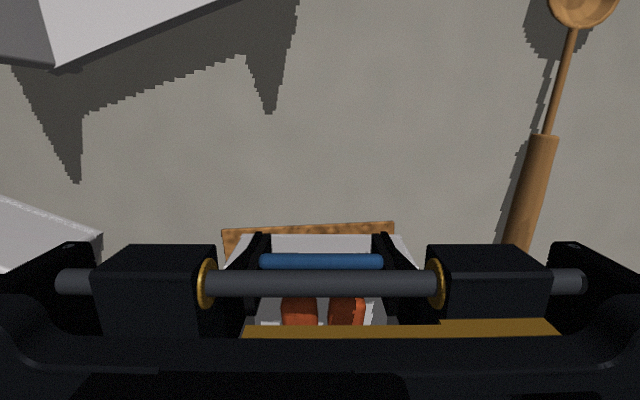

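drive_tool(motion=[0, 0, -5, 0, 40, 0, 0, -10, 0, 40, 0, 0, -10, 0, 40, 0, 0, -10, 0, 40, 0, 0, 0, 0, 40])

```text
clock: 9.25
position: [0.4601, 0.3965, 0.1018]
tcp_rot: [179.9, -0.1, 94.3]
contact_force: [0.5, 0.2, -4.3]
opening: 0.676
```

```bash
python3 - <<'E'
from h import *
print(r.get_obs()['position'],r.get_obs()['contact_force'],r.get_obs()['moment'])
T=T_tool(); np.save('pics/w8T.npy',T); f=snap('wrist','w8'); f=snap('scene','s8')
cv2.imwrite('pics/c8.png',cv2.resize(f['pixels'][90:300,240:460,::-1],None,fx=2.7,fy=2.7,interpolation=cv2.INTER_CUBIC))
E
```

```text
[0.46012027 0.39647805 0.10177764] [ 0.53027526  0.17931719 -4.27790031] [ 0.13130672  0.02875493 -0.00977385]
```

View pics/c8.png

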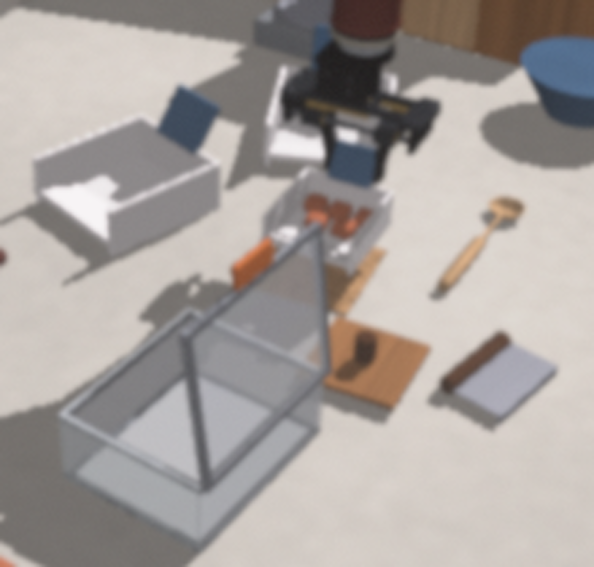

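View pics/w8.png

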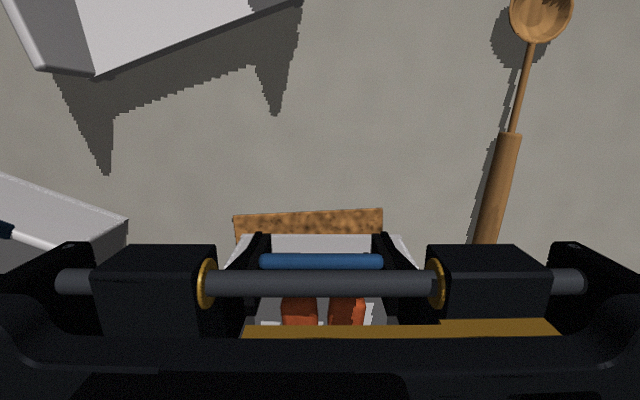

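```bash
python3 - <<'E'
from h import *
for tag in ('top0','scene0'):
    f=load(tag); P=cloud(f); Z=P[...,2]
    m=(abs(Z-.09)<.008)&(P[...,0]>.38)&(P[...,0]<.64)&(P[...,1]>-.22)&(P[...,1]<.1)
    W=P[m][:,:2]*1000; rc=cv2.minAreaRect(W.astype(np.float32)); print(tag,m.sum(),rc,cv2.boxPoints(rc).tolist(),np.percentile(W,[1,99],axis=0))
    t=(P[...,0]>.5)&(P[...,0]<.68)&(P[...,1]>-.22)&(P[...,1]<.1)&(Z>.12)
    q=P[t]; print(q.min(0),q.max(0)); A=np.c_[q[:,2],np.ones(len(q))]; print(np.linalg.lstsq(A,q[:,0],rcond=None)[0])
    hsv=cv2.cvtColor(f['pixels'],cv2.COLOR_RGB2HSV); o=(hsv[...,0]<15)&(hsv[...,1]>180)&t; print('tab',o.sum(),np.median(P[o],0),P[o].min(0),P[o].max(0))
E
```

```text
top0 491 ((512.08251953125, -60.4329833984375), (220.83905029296875, 181.96780395507812), 86.21025085449219) [[413.9993591308594, -164.59744262695312], [595.5692138671875, -176.62466430664062], [610.1656494140625, 43.731475830078125], [428.5958251953125, 55.758697509765625]] [[ 415.77492991 -172.67415991]
 [ 606.49376781   54.29817436]]
[ 0.56793339 -0.17174269  0.12017625] [0.60419125 0.04441846 0.29793597]
[-0.11833209  0.61102383]
tab 10 [ 0.57344481 -0.07007626  0.29007488] [ 0.57187864 -0.0848314   0.28578545] [ 0.57549205 -0.03891589  0.29512958]
scene0 572 ((513.4425659179688, -58.77113342285156), (225.40603637695312, 194.87313842773438), 85.69559478759766) [[407.82183837890625, -163.84310913085938], [602.1453247070312, -178.46939086914062], [619.0632934570312, 46.30084228515625], [424.73980712890625, 60.9271240234375]] [[ 415.70675472 -174.52921355]
 [ 613.90133821   52.90942787]]
[ 0.56940049 -0.17685103  0.12003105] [0.61254962 0.04999575 0.29998869]
[-0.14308727  0.62132289]
  return _methods._mean(a, axis=axis, dtype=dtype,
  ret = um.true_divide(
Traceback (most recent call last):
ValueError: zero-size array to reduction operation minimum which has no identity
```

drive_tool(motion=[0, 0, -15, 0, 40, 0, 0, -30, 0, 40, -5, 0, -40, 0, 40, -10, 0, -38, 0, 40, -20, 0, -25, 0, 40])

```text
clock: 9.85
position: [0.4618, 0.3621, 0.2511]
tcp_rot: [179.9, -0.1, 94.5]
contact_force: [0.3, 0.9, -3.4]
opening: 0.677
```

drive_tool(motion=[-30, 2, 0, 0, 40, -35, 2, 0, 1, 40, -35, 2, 0, 1, 40, -35, 2, 0, 1, 40, -35, 2, 0, 1, 40])

```text
clock: 10.35
position: [0.4809, 0.1899, 0.2483]
tcp_rot: [180.0, -0.0, 90.3]
contact_force: [-0.0, -0.1, -4.2]
opening: 0.681
```

```bash
python3 plan.py 0.509 0.010 0.25 86.2; python3 - <<'E'
from h import *
T=T_tool(); np.save('pics/w9T.npy',T); f=snap('wrist','w9'); f=snap('scene','s9')
cv2.imwrite('pics/c9.png',cv2.resize(f['pixels'][50:300,200:460,::-1],None,fx=2.3,fy=2.3,interpolation=cv2.INTER_CUBIC))
E
```

```text
at [0.4809 0.1899 0.2483] yaw 90.28 open 0.681 F [-0.  -0.1 -4.2] t 10.35 rows 5
[np.float64(-36.0), np.float64(5.4), np.float64(-0.3), np.float64(0.8)]
[np.float64(-35.9), np.float64(6.0), np.float64(-0.3), np.float64(0.8)]
[np.float64(-35.8), np.float64(6.5), np.float64(-0.3), np.float64(0.8)]
[np.float64(-35.7), np.float64(7.0), np.float64(-0.3), np.float64(0.8)]
[np.float64(-35.6), np.float64(7.5), np.float64(-0.3), np.float64(0.8)]
```

View pics/c9.png

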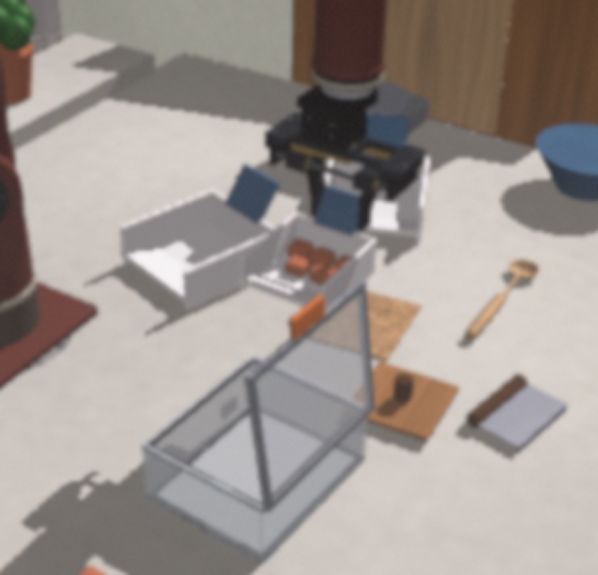

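drive_tool(motion=[-30, 4, 0, 1, 40, -35, 5, 0, 1, 40, -35, 6, 0, 1, 40, -32, 6, 0, 1, 40, -25, 6, 0, 0, 40])

```text
clock: 10.95
position: [0.5036, 0.0317, 0.2483]
tcp_rot: [180.0, -0.0, 86.2]
contact_force: [1.1, 0.6, -3.5]
opening: 0.684
```

drive_tool(motion=[-14, 4, 0, 0, 40, -6, 1, 0, 0, 40, -2, 0, 0, 0, 40, 0, 0, 0, 0, 40, 0, 0, 0, 0, 40])

```text
clock: 11.45
position: [0.5071, 0.0127, 0.2476]
tcp_rot: [-180.0, -0.0, 86.4]
contact_force: [0.7, 0.9, -3.3]
opening: 0.681
```

```bash
python3 plan.py 0.509 0.010 0.25 86.2; python3 - <<'E'
from h import *
T=T_tool(); np.save('pics/w10T.npy',T); f=snap('wrist','w10'); f=snap('scene','s10')
cv2.imwrite('pics/c10.png',cv2.resize(f['pixels'][50:300,200:460,::-1],None,fx=2.3,fy=2.3,interpolation=cv2.INTER_CUBIC))
E
```

```text
at [0.5071 0.0127 0.2476] yaw 86.43 open 0.681 F [ 0.7  0.9 -3.3] t 11.45 rows 1
[np.float64(-2.6), np.float64(2.1), np.float64(-2.4), np.float64(0.2)]
```

View pics/c10.png

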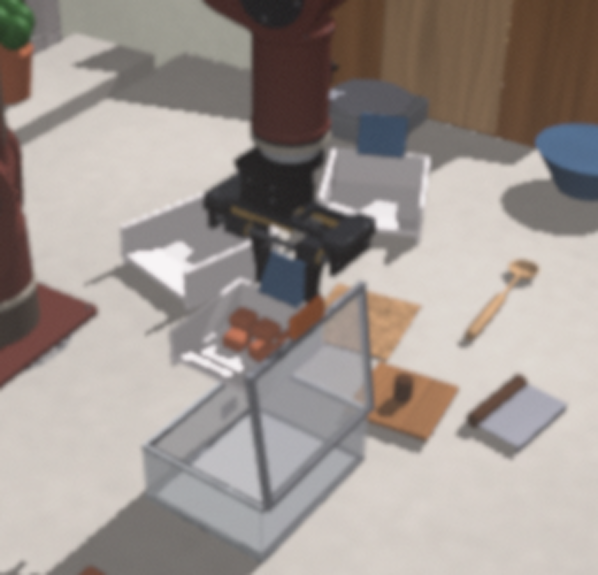

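View pics/w10.png

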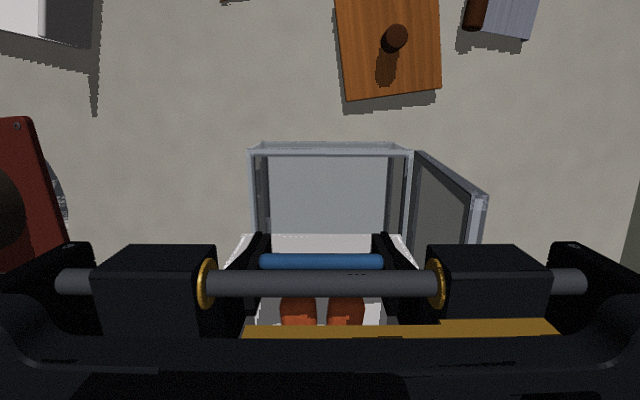

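drive_tool(motion=[-1, 1, 0, 0, 40, 0, 0, 0, 0, 40, 0, 0, 0, 0, 40, 0, 0, 0, 0, 40, 0, 0, 0, 0, 40], force=25)

```text
clock: 12.05
position: [0.5082, 0.0105, 0.2475]
tcp_rot: [-180.0, 0.0, 86.3]
contact_force: [-1.3, 0.1, -3.6]
opening: 0.687
```

```bash
cat > look.py <<'E'
import sys; from h import *
tag=sys.argv[1]; o=r.get_obs(); print(o['position'].round(4),o['tcp_rot'].round(1),o['contact_force'].round(1),o['moment'].round(3),round(o['opening'],3),round(o['clock'],2))
T=T_tool(); np.save(f'pics/w{tag}T.npy',T); f=snap('wrist','w'+tag); g=snap('scene','s'+tag)
a=cv2.resize(g['pixels'][90:340,200:460,::-1],(416,400),interpolation=cv2.INTER_CUBIC); b=cv2.resize(f['pixels'][100:400,120:520,::-1],(384,288))
c=np.zeros((400,800,3),np.uint8); c[:,:416]=a; c[:288,416:]=b; cv2.imwrite(f'pics/c{tag}.png',c)
E
python3 look.py 11
```

```text
[0.5082 0.0105 0.2475] [-180.     0.    86.3] [-1.3  0.1 -3.6] [0.134 0.045 0.005] 0.687 12.05
```

View pics/c11.png

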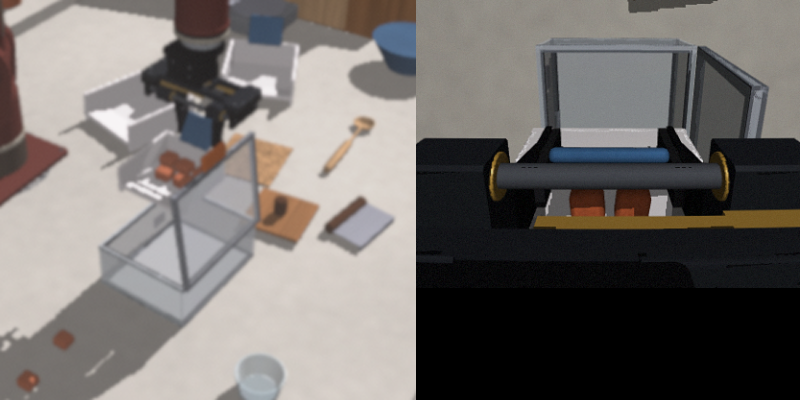

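drive_tool(motion=[0, 0, 0, 0, 40, 0, 0, 0, 0, 40, 0, 0, 0, 0, 40, 0, 0, 0, 0, 40, 0, 0, 0, 0, 40], force=14)

```text
clock: 12.65
position: [0.5082, 0.0105, 0.2476]
tcp_rot: [180.0, 0.0, 86.3]
contact_force: [0.3, -0.5, -3.3]
opening: 0.69
```

```bash
python3 look.py 12
```

```text
[0.5082 0.0105 0.2476] [180.    0.   86.3] [ 0.3 -0.5 -3.3] [0.089 0.    0.026] 0.69 12.65
```

View pics/c12.png

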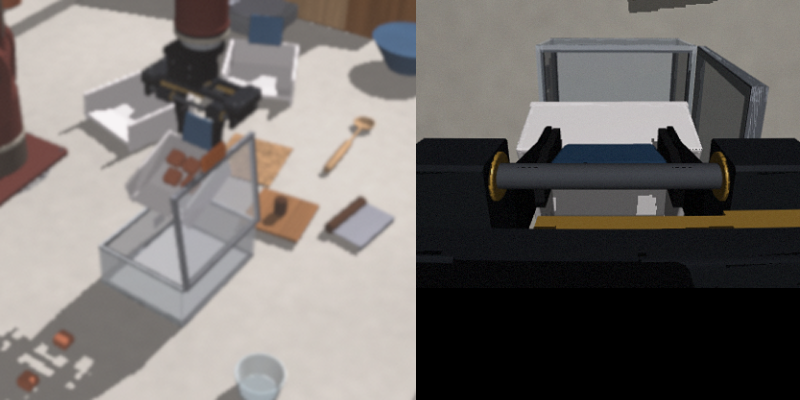

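drive_tool(motion=[0, 0, 0, 0, 40, 0, 0, 0, 0, 40, 0, 0, 0, 0, 40, 0, 0, 0, 0, 40, 0, 0, 0, 0, 40], force=10)

```text
clock: 13.25
position: [0.5082, 0.0105, 0.2476]
tcp_rot: [-180.0, 0.0, 86.3]
contact_force: [-0.2, 0.2, -2.9]
opening: 0.685
```

```bash
python3 look.py 13
```

```text
[0.5082 0.0105 0.2476] [-180.     0.    86.3] [-0.2  0.2 -2.9] [0.036 0.052 0.026] 0.685 13.25
```

View pics/c13.png

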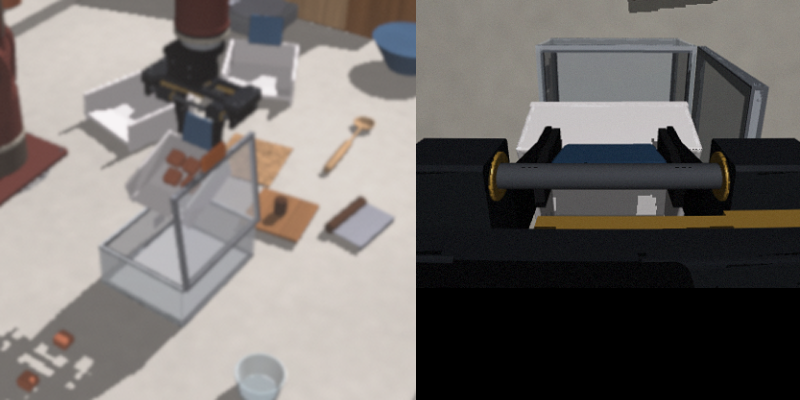

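```bash
cat > tilt.py <<'E'
import sys; from h import *
tag=sys.argv[1]; f=load('w'+tag); T=np.load(f'pics/w{tag}T.npy'); P=cloud(f,T); hsv=cv2.cvtColor(f['pixels'],cv2.COLOR_RGB2HSV)
m=np.zeros(P.shape[:2],bool); m[205:235,270:370]=1; m&=(hsv[...,1]<60)&(P[...,2]>.12)
q=P[m]; c=q.mean(0); n=np.linalg.svd(q-c)[2][2]; n=n*np.sign(n[2]); print('end wall n',n.round(3),c.round(3),len(q),'tilt',np.degrees(np.arctan2(n[2],np.hypot(*n[:2]))))
g=load('s'+tag); P=cloud(g); hs=cv2.cvtColor(g['pixels'],cv2.COLOR_RGB2HSV)
w=(hs[...,0]<12)&(hs[...,1]>110)&(P[...,0]>.42)&(P[...,0]<.56)&(P[...,1]>-.18)&(P[...,1]<.07)&(P[...,2]<.23)
k,l,s,cc=cv2.connectedComponentsWithStats(w.astype(np.uint8))
for i in range(1,k):
    if s[i,4]>5: print('wt',s[i],np.median(P[l==i],0).round(3))
E
python3 tilt.py 13; python3 - <<'E'
import cv2; a=cv2.imread('pics/s13.png'); cv2.imwrite('pics/d13.png',cv2.resize(a[150:300,260:380],None,fx=4,fy=4,interpolation=cv2.INTER_CUBIC))
E
```

```text
end wall n [0.058 0.939 0.339] [0.508 0.014 0.212] 2883 tilt 19.826865809998054
wt [305 185  21  14 120] [ 0.497 -0.015  0.208]
wt [303 197   9   8  47] [ 0.492 -0.049  0.197]
```

View pics/d13.png

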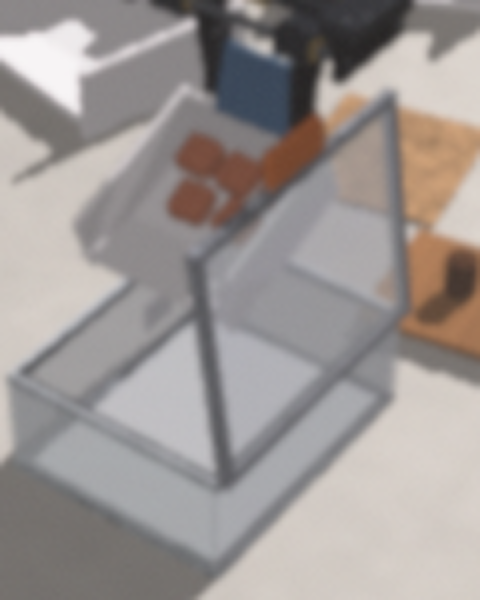

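drive_tool(motion=[0, 0, 0, 0, 40, 0, 0, 0, 0, 40, 0, 0, 0, 0, 40, 0, 0, 0, 0, 40, 0, 0, 0, 0, 40], force=7)

```text
clock: 13.85
position: [0.5082, 0.0105, 0.2476]
tcp_rot: [-180.0, 0.0, 86.3]
contact_force: [-0.1, 0.1, -3.7]
opening: 0.688
```

```bash
python3 look.py 14; python3 tilt.py 14
```

```text
[0.5082 0.0105 0.2476] [-180.     0.    86.3] [-0.1  0.1 -3.7] [0.049 0.09  0.003] 0.688 13.85
end wall n [0.038 0.614 0.789] [0.509 0.024 0.233] 2620 tilt 52.05350019093018
wt [303 206   5   5  19] [ 0.475 -0.038  0.157]
wt [301 231   6   4  16] [ 0.491 -0.069  0.098]
```

```bash
python3 - <<'E'
import cv2; a=cv2.imread('pics/s14.png'); cv2.imwrite('pics/d14.png',cv2.resize(a[150:300,260:380],None,fx=4,fy=4,interpolation=cv2.INTER_CUBIC))
E
```

```text
(no output)
```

View pics/d14.png

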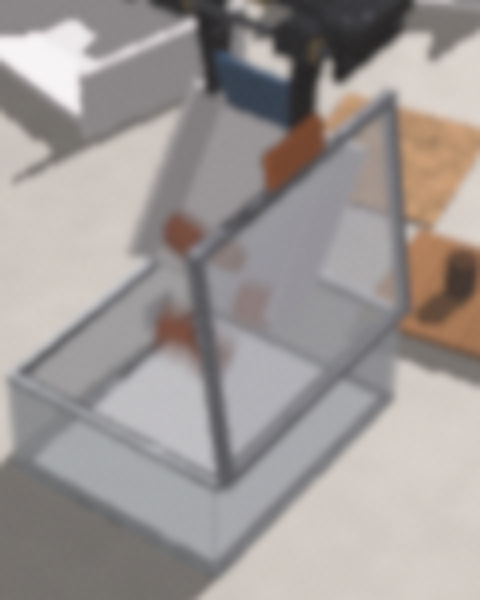

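View pics/w14.png

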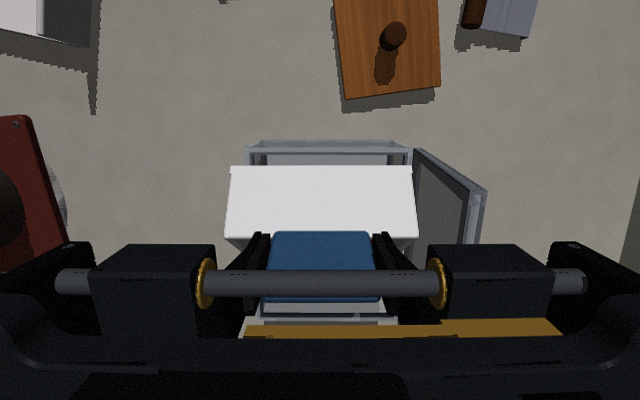

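Weights are sliding out into the box, mid-fall (picture d14, weights near (180,230) and (180,330)). Let it finish.

drive_tool(motion=[0, 0, 0, 0, 40, 0, 0, 0, 0, 40, 0, 0, 0, 0, 40, 0, 0, 0, 0, 40, 0, 0, 0, 0, 40], force=7)

```text
clock: 14.45
position: [0.5082, 0.0105, 0.2476]
tcp_rot: [180.0, 0.0, 86.3]
contact_force: [0.7, 0.1, -2.4]
opening: 0.686
```

```bash
python3 look.py 15; python3 tilt.py 15;python3 - <<'E'
import cv2; a=cv2.imread('pics/s15.png'); cv2.imwrite('pics/d15.png',cv2.resize(a[150:350,200:380],None,fx=3,fy=3,interpolation=cv2.INTER_CUBIC))
E
```

```text
[0.5082 0.0105 0.2476] [180.    0.   86.3] [ 0.7  0.1 -2.4] [-0.092 -0.015 -0.028] 0.686 14.45
end wall n [0.037 0.602 0.798] [0.509 0.024 0.234] 2628 tilt 52.91598889406026
wt [290 246   7   7  39] [ 0.464 -0.082  0.03 ]
wt [300 257   9   6  38] [ 0.51  -0.094  0.024]
```

View pics/d15.png

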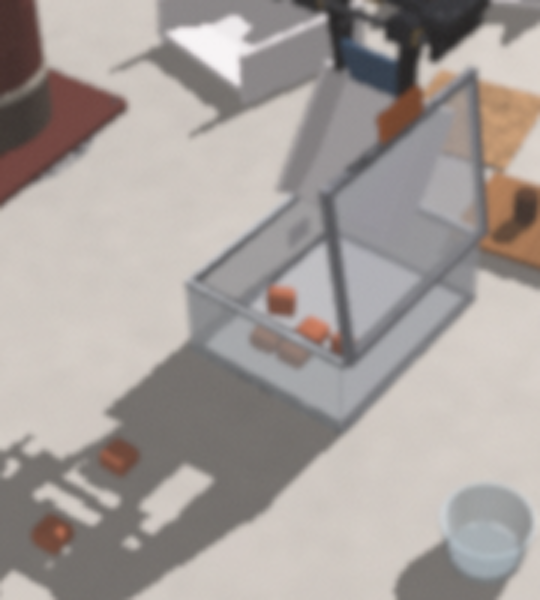

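drive_tool(motion=[0, 0, 0, 0, 40, 0, 0, 0, 0, 40, 0, 0, -10, 0, 40, 0, 0, -15, 0, 40, 0, 0, -10, 0, 40], force=50)

```text
clock: 15.05
position: [0.5085, 0.0105, 0.2841]
tcp_rot: [179.9, -0.0, 86.3]
contact_force: [-0.1, -0.0, -3.1]
opening: 0.683
```

```bash
python3 plan.py 0.46 0.15 0.28 94
```

```text
at [0.5085 0.0105 0.2841] yaw 86.33 open 0.683 F [-0.1 -0.  -3.1] t 15.05 rows 4
[np.float64(34.0), np.float64(-14.3), np.float64(1.0), np.float64(-1.9)]
[np.float64(34.5), np.float64(-13.2), np.float64(1.0), np.float64(-1.9)]
[np.float64(34.9), np.float64(-12.0), np.float64(1.0), np.float64(-1.9)]
[np.float64(35.3), np.float64(-10.9), np.float64(1.0), np.float64(-1.9)]
```

drive_tool(motion=[25, -12, 0, -1.5, 40, 34, -13, 0, -1.5, 40, 35, -12, 0, -1.5, 40, 30, -10, 0, -1.6, 40, 15, -4, 0, -1.6, 40])

```text
clock: 15.55
position: [0.4583, 0.1535, 0.2831]
tcp_rot: [180.0, -0.0, 94.3]
contact_force: [-0.4, -0.3, -1.7]
opening: 0.681
```

```bash
python3 look.py 16; python3 - <<'E'
from h import *
f=load('w16'); T=np.load('pics/w16T.npy'); im=f['pixels']; hsv=cv2.cvtColor(im,cv2.COLOR_RGB2HSV); P=cloud(f,T)
w=(P[...,0]>.35)&(P[...,0]<.56)&(P[...,1]>.2)&(P[...,1]<.42)&(P[...,2]<.012)&(hsv[...,1]>70)&(hsv[...,0]<25)
w=cv2.morphologyEx(w.astype(np.uint8),cv2.MORPH_OPEN,np.ones((3,3)))
c=max(cv2.findContours(w,cv2.RETR_EXTERNAL,cv2.CHAIN_APPROX_NONE)[0],key=cv2.contourArea)[:,0]
M=plane(f,c[:,0],c[:,1],.004,T)[:,:2]*1000; rc=cv2.minAreaRect(M.astype(np.float32)); print(rc,cv2.boxPoints(rc).round(1).tolist())
E
```

```text
[0.4583 0.1535 0.2831] [180.   -0.   94.3] [-0.4 -0.3 -1.7] [-0.093 -0.025  0.038] 0.681 15.55
((457.7514953613281, 305.2153625488281), (139.60726928710938, 140.32846069335938), 7.246303558349609) [[379.70001220703125, 366.0], [397.3999938964844, 226.8000030517578], [535.7999877929688, 244.39999389648438], [518.0999755859375, 383.6000061035156]]
```

View pics/w16.png

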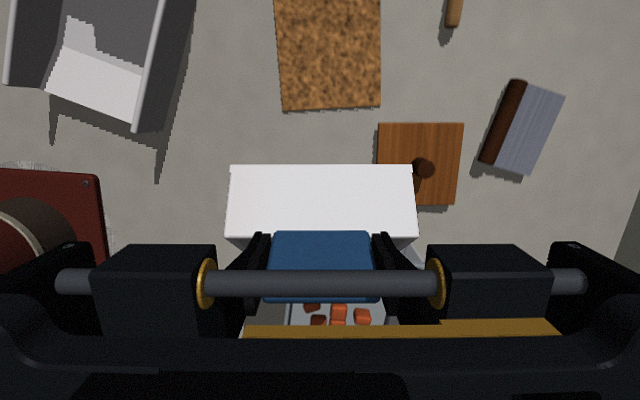

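View pics/c16.png

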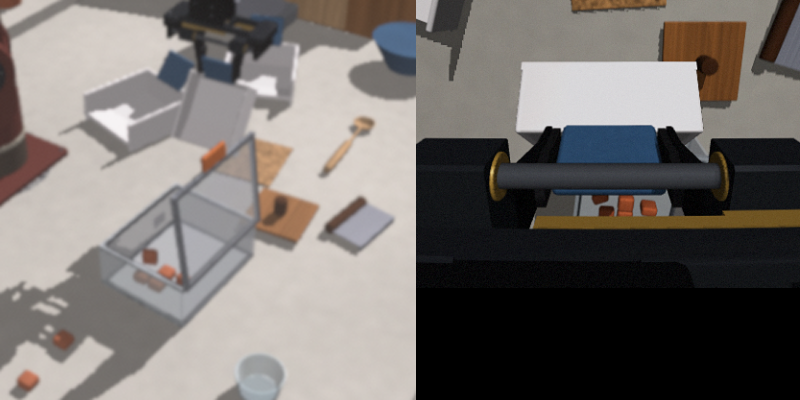

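drive_tool(motion=[25, 3, 15, -1, 40, 30, 3, 20, -1, 40, 35, 3, 25, -1, 40, 24, 3, 30, 0, 40, 8, 1, 20, 0, 40])

```text
clock: 16.15
position: [0.4602, 0.2744, 0.1707]
tcp_rot: [-179.9, 0.1, 97.1]
contact_force: [-0.4, -1.0, -2.2]
opening: 0.681
```

```bash
python3 look.py 17; python3 tilt.py 17|head -1; python3 plan.py 0.4614 0.2757 0.15 97.3
```

```text
[0.4602 0.2744 0.1707] [-1.799e+02  1.000e-01  9.710e+01] [-0.4 -1.  -2.2] [-0.127  0.081 -0.031] 0.681 16.15
end wall n [-0.076  0.603  0.794] [0.458 0.287 0.157] 2620 tilt 52.56891899125882
at [0.4594 0.2722 0.1698] yaw 97.06 open 0.682 F [-0.8  0.4 -2.9] t 16.25 rows 1
[np.float64(3.2), np.float64(2.4), np.float64(19.8), np.float64(-0.2)]
```

View pics/c17.png

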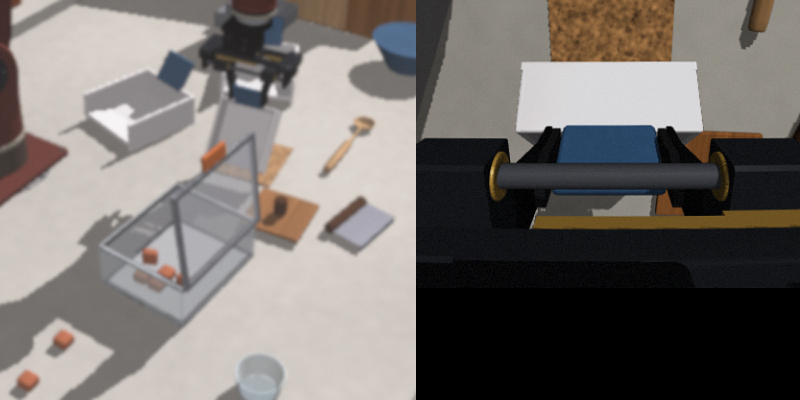

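drive_tool(motion=[1, 1, 10, -0.2, 40, 0, 0, 8, 0, 40, 0, 0, 5, 0, 40, 0, 0, 2, 0, 40, 0, 0, 0, 0, 40], force=12)

```text
clock: 16.75
position: [0.4614, 0.274, 0.1477]
tcp_rot: [180.0, -0.0, 97.2]
contact_force: [-0.5, -0.0, -2.1]
opening: 0.689
```

drive_tool(motion=[0, 0, 2, 0, 40, 0, 0, 2, 0, 40, 0, 0, 2, 0, 40, 0, 0, 0, 0, 40, 0, 0, 0, 0, 40], force=12)

```text
clock: 17.25
position: [0.4617, 0.2754, 0.1428]
tcp_rot: [179.9, -0.1, 97.3]
contact_force: [-1.0, 0.9, 6.4]
opening: 0.687
```

```bash
python3 look.py 18; python3 tilt.py 18|head -1; python3 - <<'E'
import cv2; a=cv2.imread('pics/s18.png'); cv2.imwrite('pics/d18.png',cv2.resize(a[90:250,290:450],None,fx=3.5,fy=3.5,interpolation=cv2.INTER_CUBIC))
E
```

```text
[0.4617 0.2754 0.1428] [ 1.799e+02 -1.000e-01  9.730e+01] [-1.   0.9  6.4] [0.118 0.52  0.026] 0.687 17.25
end wall n [-0.077  0.602  0.795] [0.46  0.288 0.129] 2617 tilt 52.6468568791537
```

View pics/d18.png

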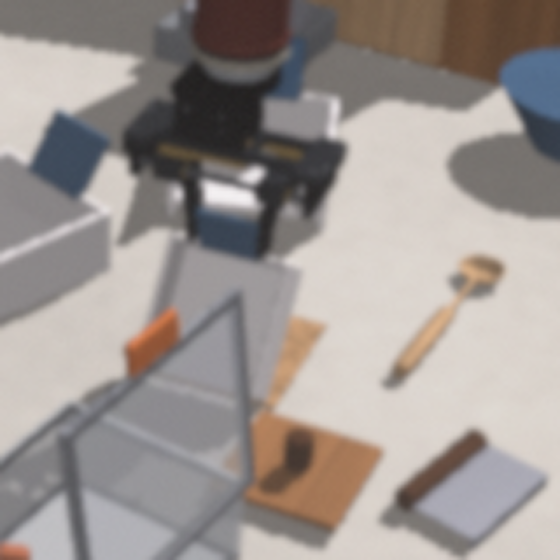

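drive_tool(motion=[10, 0, 2, 0, 40, 11, 0, 4, 0, 40, 13, 0, 5, 0, 40, 0, 0, 0, 0, 40, 0, 0, 0, 0, 40], force=10)

```text
clock: 17.85
position: [0.4566, 0.3083, 0.13]
tcp_rot: [-180.0, 0.0, 97.3]
contact_force: [0.8, 1.6, -1.5]
opening: 0.689
```

```bash
python3 look.py 19; python3 tilt.py 19|head -1
```

```text
[0.4566 0.3083 0.13  ] [-180.     0.    97.3] [ 0.8  1.6 -1.5] [-0.039  0.049 -0.009] 0.689 17.85
end wall n [0. 0. 1.] [nan nan nan] 0 tilt 90.0tilt.py:4: RuntimeWarning: Mean of empty slice.
  q=P[m]; c=q.mean(0); n=np.linalg.svd(q-c)[2][2]; n=n*np.sign(n[2]); print('end wall n',n.round(3),c.round(3),len(q),'tilt',np.degrees(np.arctan2(n[2],np.hypot(*n[:2]))))
  ret = um.true_divide(
```

View pics/c19.png

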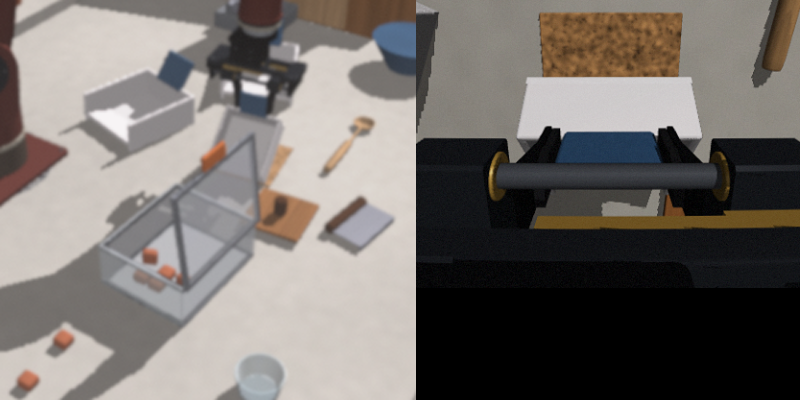

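drive_tool(motion=[12, 0, 6, 0, 40, 12, 0, 8, 0, 40, 11, 0, 8, 0, 40, 0, 0, 0, 0, 40, 0, 0, 0, 0, 40], force=10)

```text
clock: 18.45
position: [0.4521, 0.3429, 0.1079]
tcp_rot: [-179.9, 0.1, 97.3]
contact_force: [-0.2, -0.4, -2.4]
opening: 0.691
```

```bash
sed -i 's/P\[...,2\]>.12)$/P[...,2]>.03)/' tilt.py; python3 look.py 20; python3 tilt.py 20|head -1
```

```text
[0.4521 0.3429 0.1079] [-1.799e+02  1.000e-01  9.730e+01] [-0.2 -0.4 -2.4] [ 0.007  0.071 -0.024] 0.691 18.45
end wall n [-0.121  0.913  0.389] [0.451 0.348 0.074] 2990 tilt 22.908838212331407
```

View pics/c20.png

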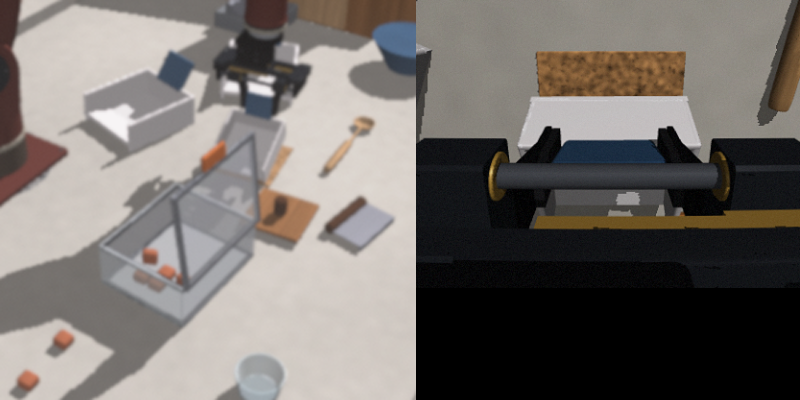

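Tilt 23°, as planned. Continue the arc.

drive_tool(motion=[10, 0, 9, 0, 40, 9, 0, 10, 0, 40, 8, 0, 10, 0, 40, 0, 0, 0, 0, 40, 0, 0, 0, 0, 40], force=10)

```text
clock: 19.05
position: [0.4486, 0.3696, 0.0789]
tcp_rot: [-179.9, 0.0, 97.3]
contact_force: [-0.2, -0.1, -1.7]
opening: 0.688
```

```bash
python3 look.py 21; python3 tilt.py 21|head -1
```

```text
[0.4486 0.3696 0.0789] [-179.9    0.    97.3] [-0.2 -0.1 -1.7] [-0.037  0.14  -0.023] 0.688 19.05
end wall n [-0.134  0.98   0.151] [0.449 0.364 0.038] 1109 tilt 8.667803246606978
```

drive_tool(motion=[7, 0, 10, 0, 40, 6, 0, 10, 0, 40, 1, 0, 2, 0, 40, 0, 0, 0, 0, 40, 0, 0, 0, 0, 40], force=10)

```text
clock: 19.65
position: [0.4475, 0.3837, 0.0574]
tcp_rot: [180.0, -0.0, 97.3]
contact_force: [1.8, 0.7, 1.0]
opening: 0.687
```

```bash
python3 look.py 22; python3 tilt.py 22|head -1
```

```text
[0.4475 0.3837 0.0574] [180.   -0.   97.3] [1.8 0.7 1. ] [-0.047 -0.232  0.068] 0.687 19.65
end wall n [0. 0. 1.] [nan nan nan] 0 tilt 90.0tilt.py:4: RuntimeWarning: Mean of empty slice.
  q=P[m]; c=q.mean(0); n=np.linalg.svd(q-c)[2][2]; n=n*np.sign(n[2]); print('end wall n',n.round(3),c.round(3),len(q),'tilt',np.degrees(np.arctan2(n[2],np.hypot(*n[:2]))))
  ret = um.true_divide(
```

View pics/w22.png

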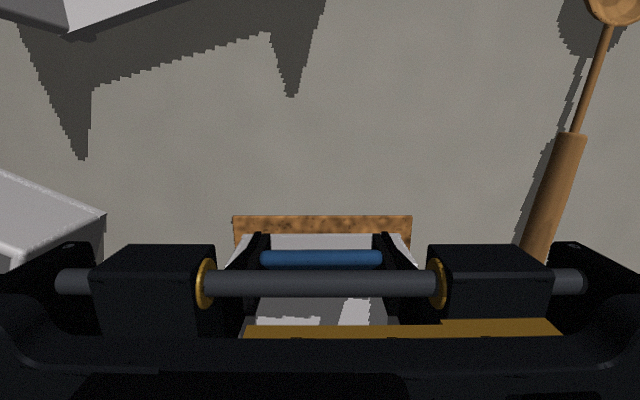

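drive_tool(motion=[1, 0, 2, 0, 40, 0, 0, 1, 0, 40, 0, 0, 0, 0, 40, 0, 0, 0, 0, 40, 0, 0, 0, 0, 40], force=10)

```text
clock: 20.25
position: [0.4472, 0.3856, 0.0558]
tcp_rot: [180.0, -0.1, 97.3]
contact_force: [-2.9, 0.1, 11.0]
opening: 0.685
```

drive_tool(motion=[0, 0, 0, 0, 66, 0, 0, 0, 0, 72, 0, 0, 0, 0, 87, 0, 0, 0, 0, 87, 0, 0, 0, 0, 87])

```text
clock: 20.75
position: [0.4472, 0.3842, 0.0543]
tcp_rot: [-180.0, 0.0, 97.2]
contact_force: [1.0, 0.7, -0.4]
opening: 0.97
```

drive_tool(motion=[0, 0, -20, 0, 87, 0, 0, -40, 0, 87, 0, 0, -40, 0, 87, -20, 0, -40, 0, 87, -40, 0, -20, 0, 87])

```text
clock: 21.25
position: [0.4548, 0.3277, 0.218]
tcp_rot: [179.8, -0.2, 97.5]
contact_force: [2.0, 0.4, 0.5]
opening: 0.999
```

drive_tool(motion=[-40, 0, 0, 0, 87, -20, 0, 0, 0, 87, 0, 0, 0, 0, 87, 0, 0, 0, 0, 87, 0, 0, 0, 0, 87])

```text
clock: 21.75
position: [0.4618, 0.2667, 0.2141]
tcp_rot: [-180.0, 0.0, 97.4]
contact_force: [0.1, -0.3, -1.0]
opening: 1.002
```

```bash
python3 look.py 23; cat > dm.py <<'E'
import sys; from h import *
tag=sys.argv[1]; f=load('w'+tag); T=np.load(f'pics/w{tag}T.npy'); P=cloud(f,T); im=f['pixels']; hsv=cv2.cvtColor(im,cv2.COLOR_RGB2HSV); Z=P[...,2]
reg=(P[...,0]>.36)&(P[...,0]<.56)&(P[...,1]>.2)&(P[...,1]<.42)
m=reg&(abs(Z-.054)<.008)&(hsv[...,1]<60); W=P[m][:,:2]*1000; print('rim',m.sum(),cv2.minAreaRect(W.astype(np.float32)),np.median(Z[m]))
w=reg&(hsv[...,0]<25)&(hsv[...,1]>70)&(Z<.012)
w=cv2.morphologyEx(w.astype(np.uint8),cv2.MORPH_OPEN,np.ones((3,3)))
vv,uu=np.nonzero(w); M=plane(f,uu,vv,.004,T)[:,:2]*1000; rc=cv2.minAreaRect(M.astype(np.float32)); print('mat',rc,cv2.boxPoints(rc).round(1).tolist())
E
python3 dm.py 23
```

```text
[0.4618 0.2667 0.2141] [-180.     0.    97.4] [ 0.1 -0.3 -1. ] [-0.085  0.079 -0.025] 1.002 21.75
rim 1874 ((457.6074523925781, 306.53070068359375), (122.5892333984375, 130.63072204589844), 7.633642673492432) 0.05292905452596572
mat ((449.29443359375, 378.9847412109375), (139.08531188964844, 9.990314483642578), 7.415816307067871) [[379.70001220703125, 375.0], [381.0, 365.1000061035156], [518.9000244140625, 383.0], [517.5999755859375, 392.8999938964844]]
```

View pics/w23.png

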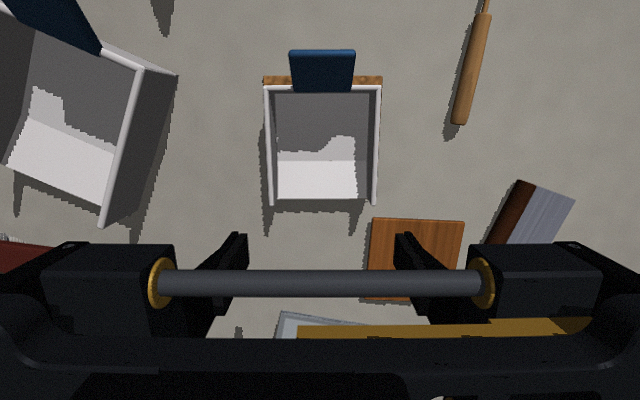

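```bash
cat > strays.py <<'E'
import sys; from h import *
tag=sys.argv[1]
for n in ('top','scene'):
    f=snap(n,n+tag); P=cloud(f); hsv=cv2.cvtColor(f['pixels'],cv2.COLOR_RGB2HSV)
    m=(hsv[...,0]<12)&(hsv[...,1]>120)&(P[...,2]<.06)&(P[...,2]>-.01)&(P[...,0]>.1)
    k,l,s,c=cv2.connectedComponentsWithStats(m.astype(np.uint8))
    for i in range(1,k):
        if 8<s[i,4]<400:
            q=P[l==i]; vv,uu=np.nonzero(l==i); W=plane(f,uu,vv,.016)[:,:2]; hi=q[q[:,2]>.014]
            print(n,s[i],np.median(q,0).round(3),'top face',(np.median(hi,0).round(4),cv2.minAreaRect((hi[:,:2]*1000).astype(np.float32))) if len(hi)>3 else None)
E
python3 strays.py 24
```

```text
top [371 185   3   6  15] [ 0.542 -0.096  0.032] top face (array([ 0.5422, -0.096 ,  0.0324]), ((543.7195434570312, -95.87123107910156), (8.143089294433594, 19.834461212158203), 85.41569519042969))
top [369 196  12   5  60] [ 0.504 -0.106  0.023] top face (array([ 0.5041, -0.1063,  0.0234]), ((503.9590148925781, -105.75564575195312), (43.55026626586914, 18.04085922241211), 89.07331848144531))
top [376 204   5   5  24] [ 0.472 -0.119  0.024] top face (array([ 0.4718, -0.1186,  0.0238]), ((471.621826171875, -118.40087890625), (16.44894790649414, 16.39732551574707), 3.43485164642334))
top [366 208   3   4   9] [ 0.458 -0.074  0.035] top face (array([ 0.4578, -0.074 ,  0.0352]), ((456.9748229980469, -75.13121032714844), (13.72404956817627, 6.5778656005859375), 33.9183464050293))
top [447 209   7   5  31] [ 0.451 -0.4    0.019] top face (array([ 0.4512, -0.4   ,  0.0205]), ((451.7261962890625, -399.1453857421875), (17.130374908447266, 22.26787567138672), 0.9727094173431396))
top [423 210   7   6  36] [ 0.445 -0.305  0.018] top face (array([ 0.4445, -0.3052,  0.0187]), ((445.6712646484375,
[... 182 characters left out ...]
04.50104522705078, -66.426025390625), (56.296356201171875, 7.538355350494385), 89.45954132080078))
scene [301 257   7   6  28] [ 0.51  -0.094  0.023] top face (array([ 0.5103, -0.094 ,  0.0234]), ((507.73541259765625, -93.5309829711914), (16.228408813476562, 20.278654098510742), 70.86180877685547))
scene [235 298  10   8  58] [ 0.451 -0.309  0.018] top face (array([ 0.4512, -0.3094,  0.0177]), ((452.12603759765625, -308.8006896972656), (21.110029220581055, 22.768856048583984), 80.85486602783203))
scene [212 323  11   9  68] [ 0.458 -0.403  0.017] top face (array([ 0.4575, -0.404 ,  0.0175]), ((457.67034912109375, -402.675048828125), (21.90521812438965, 21.65907096862793), 87.43204498291016))
```

View pics/top24.png

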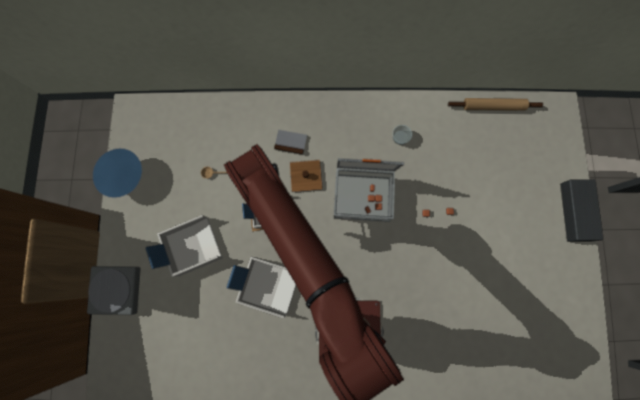

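View pics/scene24.png

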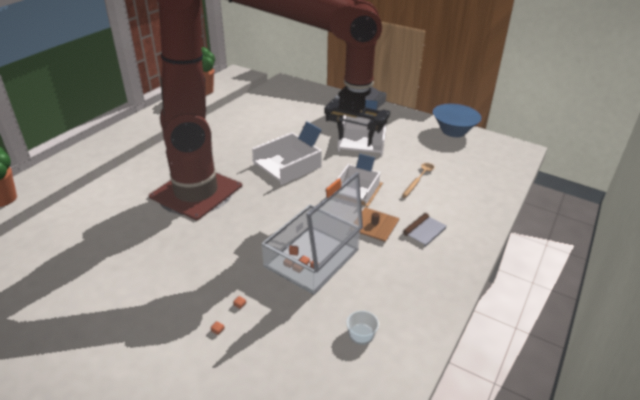

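drive_tool(motion=[-20, 0, -40, 0, 87, -40, -5, -35, 0, 87, -45, -5, -10, 0, 87, -45, -5, 0, 0, 87, -45, -5, 0, 0, 87])

```text
clock: 22.45
position: [0.4672, 0.0706, 0.2979]
tcp_rot: [179.9, -0.0, 97.3]
contact_force: [0.3, 0.2, 0.8]
opening: 1.001
```

```bash
python3 plan.py 0.44 -0.30 0.26 60
```

```text
at [0.4672 0.0706 0.2979] yaw 97.29 open 1.001 F [0.3 0.2 0.8] t 22.45 rows 9
[np.float64(-40.5), np.float64(-8.2), np.float64(4.2), np.float64(4.1)]
[np.float64(-41.0), np.float64(-5.3), np.float64(4.2), np.float64(4.1)]
[np.float64(-41.2), np.float64(-2.3), np.float64(4.2), np.float64(4.1)]
[np.float64(-41.3), np.float64(0.7), np.float64(4.2), np.float64(4.1)]
[np.float64(-41.1), np.float64(3.7), np.float64(4.2), np.float64(4.1)]
[np.float64(-40.8), np.float64(6.6), np.float64(4.2), np.float64(4.1)]
[np.float64(-40.2), np.float64(9.6), np.float64(4.2), np.float64(4.1)]
[np.float64(-39.4), np.float64(12.4), np.float64(4.2), np.float64(4.1)]
[np.float64(-38.4), np.float64(15.2), np.float64(4.2), np.float64(4.1)]
```

drive_tool(motion=[-40, -8, 0, 4, 87, -41, -5, 0, 4, 87, -41, -2, 0, 4, 87, -41, 1, 0, 4, 87, -41, 4, 0, 4, 87])

```text
clock: 22.95
position: [0.4541, -0.1344, 0.2975]
tcp_rot: [180.0, -0.0, 77.1]
contact_force: [1.0, -0.8, 0.1]
opening: 1.005
```

drive_tool(motion=[-41, 7, 10, 4, 87, -40, 10, 15, 4, 87, -39, 12, 15, 5, 87, -30, 15, 10, 4, 87, 0, 0, 0, 0, 87])

```text
clock: 23.45
position: [0.4463, -0.2941, 0.2462]
tcp_rot: [-179.9, 0.2, 59.8]
contact_force: [-0.0, -0.2, 0.7]
opening: 1.0
```

```bash
python3 look.py 25; cat > wst.py <<'E'
import sys; from h import *
tag=sys.argv[1]; f=load('w'+tag); T=np.load(f'pics/w{tag}T.npy'); P=cloud(f,T); hsv=cv2.cvtColor(f['pixels'],cv2.COLOR_RGB2HSV)
m=(hsv[...,0]<12)&(hsv[...,1]>120)&(P[...,2]<.06)&(P[...,2]>.012)
k,l,s,c=cv2.connectedComponentsWithStats(m.astype(np.uint8))
for i in range(1,k):
    if s[i,4]>60:
        q=P[l==i]; print(s[i],np.median(q,0).round(4),np.percentile(q[:,2],90).round(4),cv2.minAreaRect((q[:,:2]*1000).astype(np.float32)))
E
python3 wst.py 25; python3 -c "
from h import *; print(r.get_obs()['joint_pos'].round(1))"
```

```text
[ 0.4463 -0.2941  0.2462] [-179.9    0.2   59.8] [-0.  -0.2  0.7] [-0.081  0.12   0.033] 1.0 23.45
[223   0  25  22 367] [ 0.4579 -0.0824  0.0311] 0.0332 ((459.4146728515625, -78.5223617553711), (25.518247604370117, 18.267196655273438), 24.133359909057617)
[266   0  39  37 836] [ 0.5049 -0.1171  0.0219] 0.0233 ((506.4940490722656, -112.76710510253906), (27.27168083190918, 45.96685791015625), 0.5129495859146118)
[252  19  29  32 571] [ 0.4739 -0.1211  0.0219] 0.0233 ((473.5892639160156, -120.1368179321289), (27.111286163330078, 28.295896530151367), 1.3007994890213013)
[  3 155  26  23  97] [ 0.0781 -0.075   0.0125] 0.013 ((85.26067352294922, -75.74491882324219), (21.85875129699707, 39.76521301269531), 74.86521911621094)
[314 166  25  24 385] [ 0.4486 -0.3051  0.0168] 0.018 ((448.12603759765625, -306.1179504394531), (26.95781135559082, 27.308528900146484), 88.05791473388672)
[ 12 183  24  15  81] [ 0.0684 -0.1048  0.0125] 0.0132 ((67.11979675292969, -103.89779663085938), (18.760080337524414, 31.062841415405273), 72.362548828125)
[352 221  23  22 329] [ 0.4553 -0.3989  0.0168] 0.018 ((455.3693542480469, -400.3948669433594), (26.29792594909668, 26.45659065246582), 89.20320892333984)
[-22.6   5.4  54.9 100.1  -4.5  76.9   3.4]
```

View pics/w25.png

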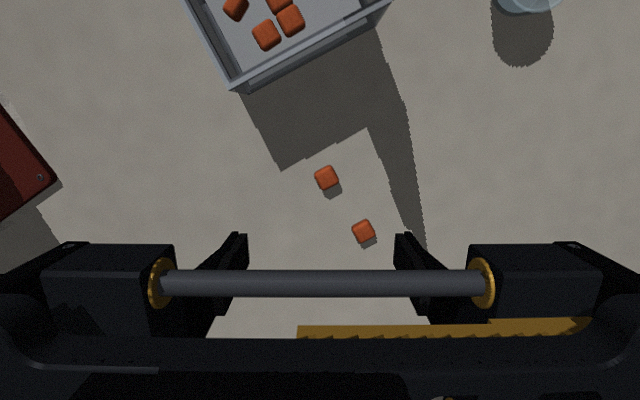

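drive_tool(motion=[-9, 8, 10, -7, 60, 0, 0, 30, -7, 60, 0, 0, 40, -7, 60, 0, 0, 40, -7, 60, 0, 0, 30, 0, 60], force=20)

```text
clock: 24.05
position: [0.4509, -0.2994, 0.0955]
tcp_rot: [-180.0, -0.1, 88.7]
contact_force: [0.8, 0.2, -0.1]
opening: 0.708
```

```bash
python3 look.py 26;python3 wst.py 26; python3 plan.py .448 -.306 .005 88
```

```text
[ 0.4509 -0.2994  0.0955] [-1.80e+02 -1.00e-01  8.87e+01] [ 0.8  0.2 -0.1] [-0.042  0.061  0.012] 0.708 24.05
[302 198  31  30 880] [ 0.4481 -0.3045  0.0169] 0.0179 ((448.124755859375, -305.9049072265625), (25.91746711730957, 26.065271377563477), 88.310791015625)
[313 298  28  21 540] [ 0.4544 -0.3994  0.0171] 0.018 ((454.6907043457031, -400.530029296875), (25.971153259277344, 22.137468338012695), 0.11656743288040161)
at [ 0.4491 -0.2988  0.0943] yaw 88.4 open 0.697 F [0.  1.1 0.5] t 24.15 rows 2
[np.float64(-3.6), np.float64(-0.4), np.float64(44.6), np.float64(0.2)]
[np.float64(-3.6), np.float64(-0.4), np.float64(44.6), np.float64(0.2)]
```

View pics/w26.png

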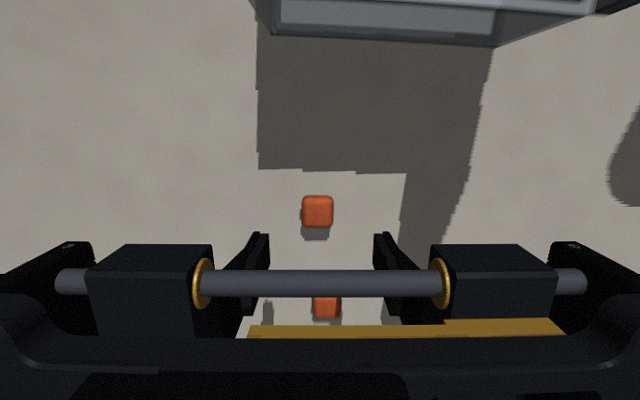

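drive_tool(motion=[-7, -1, 30, 0, 60, 0, 0, 35, 0, 60, 0, 0, 18, 0, 60, 0, 0, 5, 0, 60, 0, 0, 0, 0, 60], force=20)

```text
clock: 24.65
position: [0.4503, -0.3084, 0.0105]
tcp_rot: [180.0, 0.0, 88.3]
contact_force: [-0.4, -0.7, 0.0]
opening: 0.69
```

drive_tool(motion=[0, 0, 0, 0, 20, 0, 0, 0, 0, 15, 0, 0, 0, 0, 15, 0, 0, 0, 0, 15, 0, 0, 0, 0, 15], force=20)

```text
clock: 25.15
position: [0.4493, -0.3088, 0.0096]
tcp_rot: [180.0, 0.0, 88.2]
contact_force: [-1.0, -0.5, 0.4]
opening: 0.321
```

drive_tool(motion=[0, 0, 0, 0, 15, 0, 0, 0, 0, 15, 0, 0, -10, 0, 15, 0, 0, -40, 0, 15, 0, 0, -40, 0, 15], force=20)

```text
clock: 25.65
position: [0.4482, -0.3088, 0.1002]
tcp_rot: [-179.9, 0.0, 88.2]
contact_force: [0.5, 0.2, 0.0]
opening: 0.32
```

```bash
python3 look.py 27;python3 plan.py .46 -.13 .2 88
```

```text
[ 0.4482 -0.3088  0.1002] [-179.9    0.    88.2] [0.5 0.2 0. ] [-0.03  -0.092 -0.03 ] 0.32 25.65
at [ 0.4514 -0.3109  0.1045] yaw 88.18 open 0.321 F [0.6 0.4 1.1] t 25.75 rows 5
[np.float64(36.2), np.float64(0.6), np.float64(-19.1), np.float64(0.0)]
[np.float64(36.2), np.float64(0.6), np.float64(-19.1), np.float64(0.0)]
[np.float64(36.2), np.float64(0.5), np.float64(-19.1), np.float64(0.0)]
[np.float64(36.2), np.float64(0.5), np.float64(-19.1), np.float64(0.0)]
[np.float64(36.2), np.float64(0.5), np.float64(-19.1), np.float64(0.0)]
```

View pics/w27.png

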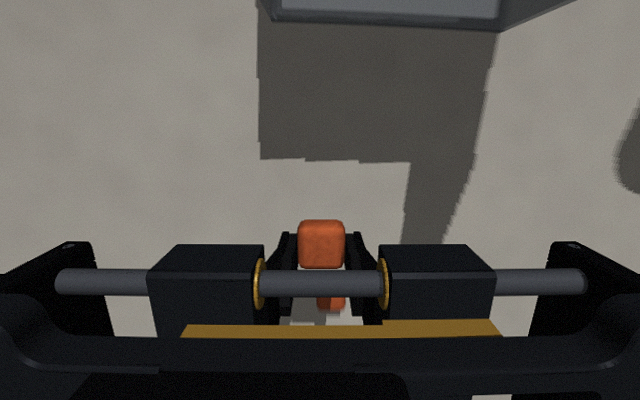

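drive_tool(motion=[20, 0, -35, 0, 15, 40, 1, -25, 0, 15, 45, 1, 0, 0, 15, 45, 1, 0, 0, 15, 45, 1, 0, 0, 15])

```text
clock: 26.25
position: [0.4589, -0.1124, 0.1598]
tcp_rot: [179.9, -0.0, 88.2]
contact_force: [1.7, 0.6, 0.1]
opening: 0.313
```

drive_tool(motion=[45, 1, 0, 0, 15, 35, 1, 5, 0, 15, 14, 0, 20, 0, 15, 0, 0, 20, 0, 15, 0, 0, 10, 0, 15])

```text
clock: 26.75
position: [0.4631, -0.0198, 0.103]
tcp_rot: [-179.9, 0.0, 88.3]
contact_force: [0.2, -0.6, -1.1]
opening: 0.319
```

```bash
python3 look.py 28;python3 plan.py .465 -.02 .105 88
```

```text
[ 0.4631 -0.0198  0.103 ] [-179.9    0.    88.3] [ 0.2 -0.6 -1.1] [-0.137  0.05   0.009] 0.319 26.75
at [ 0.463  -0.0207  0.1033] yaw 88.19 open 0.322 F [-0.6  0.5  0.3] t 26.85 rows 1
[np.float64(0.7), np.float64(1.9), np.float64(-1.7), np.float64(0.2)]
```

View pics/c28.png

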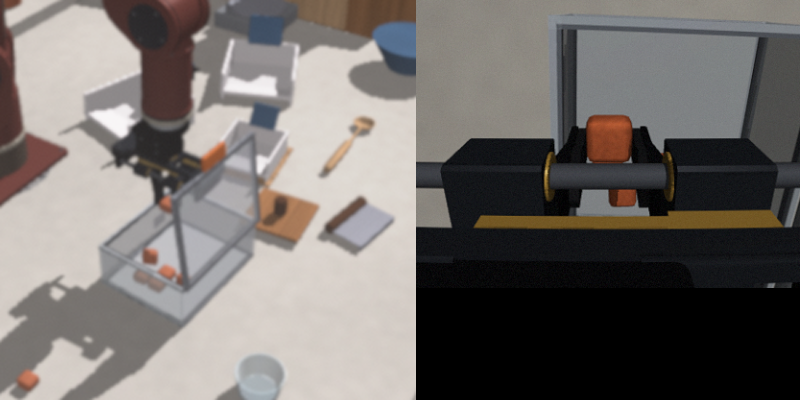

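drive_tool(motion=[0, 0, 0, 0, 45, 0, 0, 0, 0, 45, 0, 0, 0, 0, 45, 0, 0, 0, 0, 45, 0, 0, -10, 0, 60])

```text
clock: 27.35
position: [0.4634, -0.0202, 0.1141]
tcp_rot: [-179.9, 0.0, 88.2]
contact_force: [-0.3, -0.4, -0.3]
opening: 0.548
```

drive_tool(motion=[-25, 0, -40, 0, 60, -40, 0, -20, 0, 60, -45, 0, 0, 0, 60, -45, 0, 0, 0, 60, -45, 0, 0, 0, 60])

```text
clock: 27.85
position: [0.458, -0.2217, 0.1757]
tcp_rot: [179.9, -0.0, 88.3]
contact_force: [0.4, 0.1, 0.0]
opening: 0.684
```

```bash
python3 look.py 29; python3 wst.py 29; python3 plan.py .455 -.4 .1 88; python3 strays.py 29
```

```text
[ 0.458  -0.2217  0.1757] [179.9  -0.   88.3] [0.4 0.1 0. ] [-0.041  0.022 -0.024] 0.684 27.85
[304  31  29  24 423] [ 0.4603 -0.0821  0.0313] 0.033 ((460.3175964355469, -80.63023376464844), (26.11520004272461, 12.006855010986328), 24.09331512451172)
[ 351   47   28   55 1396] [ 0.5057 -0.1101  0.022 ] 0.0232 ((505.9393615722656, -110.68896484375), (26.76592254638672, 50.5760383605957), 1.4959516525268555)
[391  54  32  17 417] [ 0.5448 -0.1019  0.0314] 0.0331 ((546.2950439453125, -100.8382797241211), (12.11759090423584, 27.341211318969727), 86.01459503173828)
[320  77  26  24 573] [ 0.4738 -0.1235  0.0221] 0.0232 ((473.7229309082031, -122.89411926269531), (21.76665687561035, 25.475013732910156), 88.38837432861328)
[311 310  22  15 297] [ 0.4553 -0.3961  0.0168] 0.0182 ((455.2098388671875, -397.47784423828125), (20.725383758544922, 27.83823013305664), 84.43334197998047)
at [ 0.4567 -0.2263  0.1757] yaw 87.8 open 0.687 F [-1.3  0.7 -0.4] t 27.95 rows 5
[np.float64(-34.7), np.float64(1.0), np.float64(15.1), np.float64(-0.0)]
[np.float64(-34.7), np.float64(1.0), np.float64(15.1), np.flo
[... 1507 characters left out ...]
104.86692810058594, 2.8275833129882812), (187.5391845703125, 7.582769870758057), 89.7454833984375))
scene [291 247   6   4  21] [ 0.463 -0.08   0.031] top face (array([ 0.4628, -0.0805,  0.0312]), ((463.1094970703125, -79.97041320800781), (15.220752716064453, 9.618975639343262), 27.198795318603516))
scene [301 257   7   6  28] [ 0.51  -0.094  0.024] top face (array([ 0.5101, -0.0943,  0.0237]), ((510.0979309082031, -93.8895263671875), (17.02162742614746, 17.86652183532715), 85.38420104980469))
scene [213 323  10   9  58] [ 0.458 -0.403  0.018] top face (array([ 0.4575, -0.4027,  0.018 ]), ((457.72186279296875, -403.2312927246094), (19.217477798461914, 20.832284927368164), 88.28936004638672))
```

View pics/c29.png

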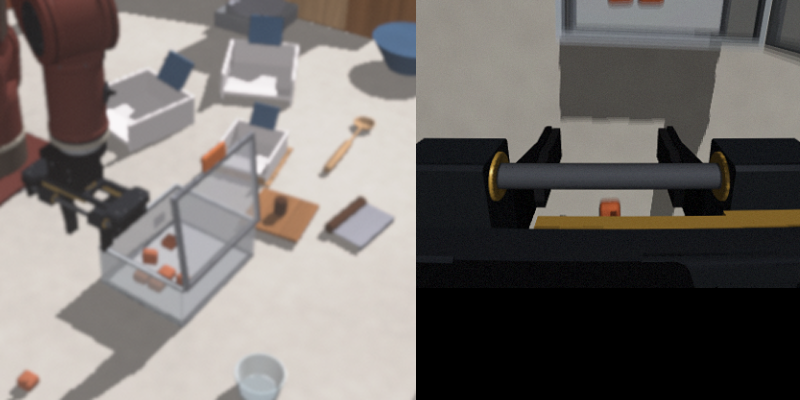

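drive_tool(motion=[-25, 1, 5, 0, 60, -38, 1, 15, 0, 60, -42, 1, 20, 0, 60, -42, 1, 20, 0, 60, -25, 1, 15, 0, 60])

```text
clock: 28.55
position: [0.4576, -0.3932, 0.0981]
tcp_rot: [-179.9, -0.0, 88.3]
contact_force: [0.5, -0.1, 1.7]
opening: 0.692
```

```bash
python3 look.py 30; python3 wst.py 30; python3 plan.py .455 -.4 .005 88;  python3 -c "
from h import *; print(r.get_obs()['joint_pos'].round(1))"
```

```text
[ 0.4576 -0.3932  0.0981] [-179.9   -0.    88.3] [ 0.5 -0.1  1.7] [-0.093  0.09  -0.025] 0.692 28.55
[302 198  32  31 871] [ 0.4549 -0.4     0.0169] 0.0179 ((454.8594055175781, -401.39581298828125), (26.72347640991211, 27.404705047607422), 2.18608021736145)
at [ 0.4561 -0.3936  0.0974] yaw 88.09 open 0.686 F [0.2 0.8 1.4] t 28.65 rows 3
[np.float64(-2.1), np.float64(-0.3), np.float64(30.8), np.float64(0.0)]
[np.float64(-2.1), np.float64(-0.3), np.float64(30.8), np.float64(0.0)]
[np.float64(-2.1), np.float64(-0.3), np.float64(30.8), np.float64(0.0)]
[ -3.8  26.4  51.6 101.  -22.6  63.9  53.3]
```

View pics/w30.png

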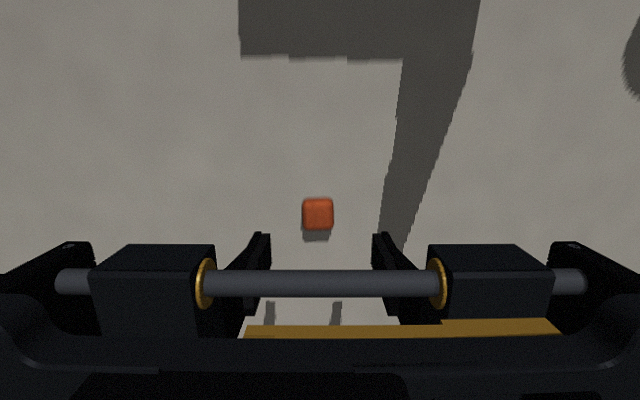

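drive_tool(motion=[-7, -1, 30, 0, 60, 0, 0, 35, 0, 60, 0, 0, 20, 0, 60, 0, 0, 5, 0, 60, 0, 0, 0, 0, 60], force=20)

```text
clock: 29.15
position: [0.4573, -0.3975, 0.0095]
tcp_rot: [-180.0, -0.1, 88.3]
contact_force: [-0.2, -0.2, 0.8]
opening: 0.69
```

drive_tool(motion=[0, 0, 0, 0, 20, 0, 0, 0, 0, 15, 0, 0, 0, 0, 15, 0, 0, 0, 0, 15, 0, 0, 0, 0, 15], force=20)

```text
clock: 29.65
position: [0.4565, -0.3991, 0.0097]
tcp_rot: [180.0, 0.0, 88.2]
contact_force: [-0.4, -0.1, 0.5]
opening: 0.32
```

drive_tool(motion=[0, 0, 0, 0, 15, 0, 0, 0, 0, 15, 0, 0, -10, 0, 15, 0, 0, -40, 0, 15, 0, 0, -40, 0, 15], force=20)

```text
clock: 30.15
position: [0.4556, -0.3988, 0.1002]
tcp_rot: [-179.9, -0.0, 88.2]
contact_force: [0.4, -0.6, 0.6]
opening: 0.317
```

```bash
python3 look.py 31;python3 plan.py .465 -.02 .17 88
```

```text
[ 0.4556 -0.3988  0.1002] [-179.9   -0.    88.2] [ 0.4 -0.6  0.6] [-0.095 -0.008 -0.023] 0.317 30.15
at [ 0.4582 -0.4017  0.1049] yaw 88.19 open 0.318 F [1.  0.3 0.5] t 30.25 rows 9
[np.float64(42.4), np.float64(-0.6), np.float64(-7.2), np.float64(0.0)]
[np.float64(42.4), np.float64(-0.6), np.float64(-7.2), np.float64(0.0)]
[np.float64(42.4), np.float64(-0.6), np.float64(-7.2), np.float64(0.0)]
[np.float64(42.4), np.float64(-0.6), np.float64(-7.2), np.float64(0.0)]
[np.float64(42.4), np.float64(-0.7), np.float64(-7.2), np.float64(0.0)]
[np.float64(42.4), np.float64(-0.7), np.float64(-7.2), np.float64(0.0)]
[np.float64(42.4), np.float64(-0.7), np.float64(-7.2), np.float64(0.0)]
[np.float64(42.4), np.float64(-0.7), np.float64(-7.2), np.float64(0.0)]
[np.float64(42.4), np.float64(-0.7), np.float64(-7.2), np.float64(0.0)]
```

View pics/w31.png

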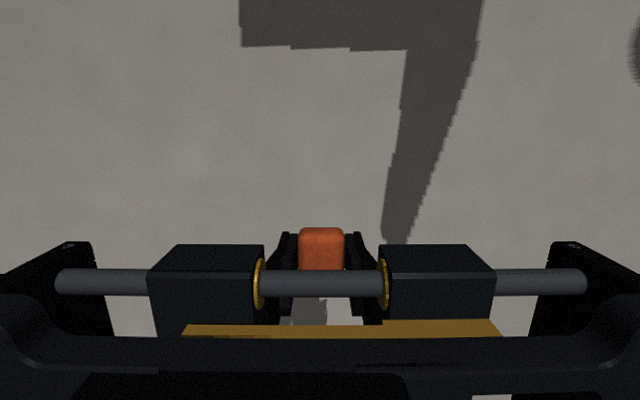

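drive_tool(motion=[25, 0, -35, 0, 15, 40, 0, -30, 0, 15, 45, 0, 0, 0, 15, 45, 0, 0, 0, 15, 45, 0, 0, 0, 15])

```text
clock: 30.75
position: [0.4623, -0.1975, 0.1643]
tcp_rot: [180.0, -0.0, 88.2]
contact_force: [0.8, 0.7, 0.2]
opening: 0.321
```

drive_tool(motion=[45, 0, 0, 0, 15, 45, 0, 0, 0, 15, 45, 0, 0, 0, 15, 40, 0, 0, 0, 15, 25, 0, 5, 0, 15])

```text
clock: 31.25
position: [0.4688, 0.0041, 0.1598]
tcp_rot: [179.9, -0.1, 88.4]
contact_force: [0.4, -0.8, -0.8]
opening: 0.321
```

```bash
python3 plan.py .467 .014 .105 88
```

```text
at [0.4688 0.0041 0.1598] yaw 88.41 open 0.321 F [ 0.4 -0.8 -0.8] t 31.25 rows 2
[np.float64(4.9), np.float64(-1.0), np.float64(27.4), np.float64(0.2)]
[np.float64(4.9), np.float64(-1.0), np.float64(27.4), np.float64(0.2)]
```

drive_tool(motion=[8, -1, 20, 0, 15, 0, 0, 25, 0, 15, 0, 0, 10, 0, 15, 0, 0, 0, 0, 15, 0, 0, 0, 0, 15])

```text
clock: 31.75
position: [0.4683, 0.0083, 0.105]
tcp_rot: [180.0, 0.0, 88.2]
contact_force: [1.0, 0.6, -0.2]
opening: 0.321
```

```bash
python3 look.py 32
```

```text
[0.4683 0.0083 0.105 ] [180.    0.   88.2] [ 1.   0.6 -0.2] [-0.088  0.088  0.026] 0.321 31.75
```

View pics/c32.png

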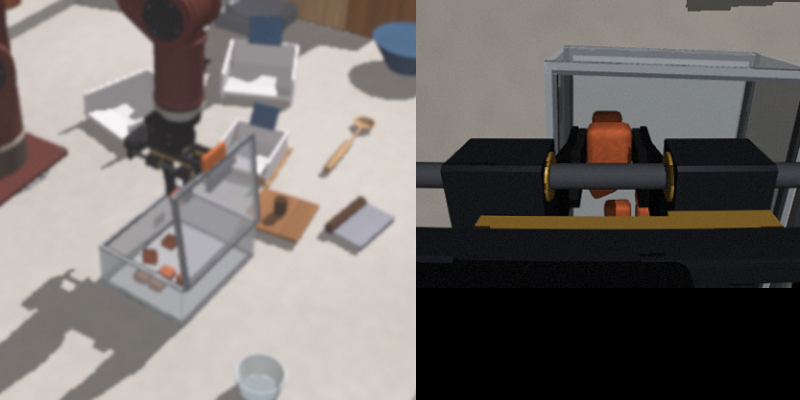

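drive_tool(motion=[9, 0, 0, 0, 15, 0, 0, 0, 0, 15, 0, 0, 0, 0, 45, 0, 0, 0, 0, 45, 0, 0, 0, 0, 45])

```text
clock: 32.35
position: [0.4683, 0.0177, 0.1044]
tcp_rot: [180.0, 0.0, 88.2]
contact_force: [0.2, 0.7, 0.9]
opening: 0.48
```

drive_tool(motion=[0, 0, 0, 0, 45, 0, 0, -20, 0, 60, 0, 0, -40, 0, 60, -10, -10, -40, 0, 60, -20, -20, -20, 0, 60])

```text
clock: 32.85
position: [0.4388, -0.0109, 0.2274]
tcp_rot: [179.8, 0.0, 88.3]
contact_force: [0.8, -0.0, 0.7]
opening: 0.683
```

```bash
python3 look.py 33; python3 wst.py 33; python3 strays.py 33
```

```text
[ 0.4388 -0.0109  0.2274] [179.8   0.   88.3] [ 0.8 -0.   0.7] [-0.096  0.015 -0.01 ] 0.683 32.85
[449   0  34  29 362] [0.5961 0.1626 0.0488] 0.0501 ((602.79345703125, 162.06045532226562), (20.247060775756836, 32.23332977294922), 88.2240982055664)
[535   0  20   9  88] [0.6955 0.178  0.0197] 0.0224 ((697.5452880859375, 178.13890075683594), (5.633027076721191, 19.777982711791992), 78.27947235107422)
[ 0 88 17 19 81] [0.0527 0.1004 0.0124] 0.0132 ((53.866477966308594, 99.90880584716797), (29.062637329101562, 15.267233848571777), 45.20441818237305)
[17 90 13 26 74] [0.0697 0.0934 0.0125] 0.0129 ((70.43399810791016, 92.817626953125), (30.452529907226562, 14.538033485412598), 53.45068359375)
[  0 124  58  78 505] [0.0714 0.0354 0.0133] 0.0175 ((79.28680419921875, 24.37873077392578), (64.57423400878906, 108.45328521728516), 17.57091522216797)
[332 146  20  20 367] [0.4657 0.0135 0.022 ] 0.0231 ((466.2242431640625, 12.47331428527832), (24.570606231689453, 23.28494644165039), 88.38343048095703)
[331 172  19  19 328] [ 0.464  -0.0198  0.022 ] 0.023 ((464.1572570800781, -19.631595611572266), 
[... 773 characters left out ...]
.0241]), ((464.48895263671875, 11.92194938659668), (16.272756576538086, 19.584205627441406), 0.0077440873719751835))
top [323 302  52   3 149] [ 0.105 -0.001  0.012] top face (array([ 0.1047, -0.0176,  0.0152]), ((104.91015625, 1.03717041015625), (183.6125030517578, 7.798874855041504), 89.77313995361328))
scene [291 247   6   4  18] [ 0.464 -0.08   0.033] top face (array([ 0.4643, -0.0796,  0.0332]), ((463.8857421875, -80.60882568359375), (15.768721580505371, 8.599203109741211), 26.343936920166016))
scene [301 257   7   6  28] [ 0.51  -0.094  0.024] top face (array([ 0.5098, -0.094 ,  0.0239]), ((510.24859619140625, -94.89704132080078), (17.357421875, 18.388072967529297), 6.557125091552734))
```

View pics/scene33.png

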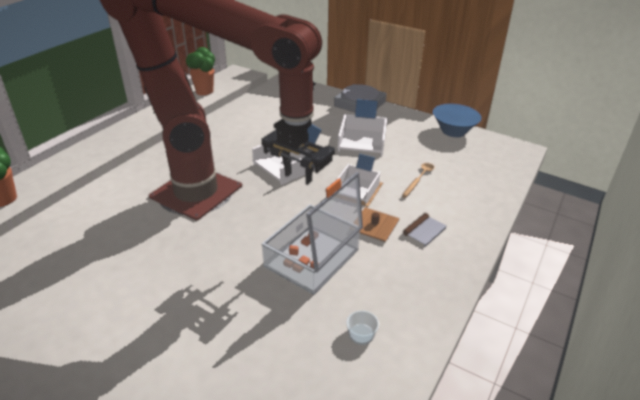

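View pics/top33.png

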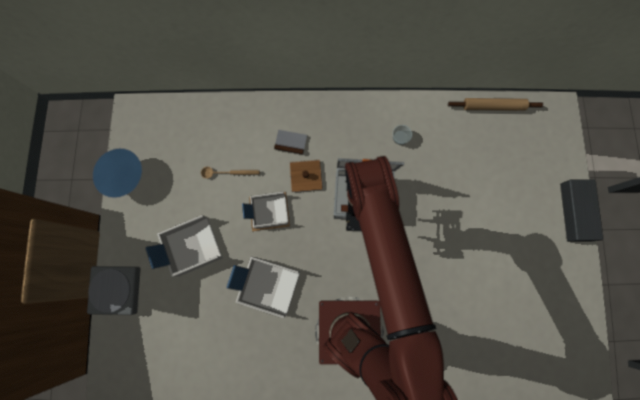

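View pics/w33.png

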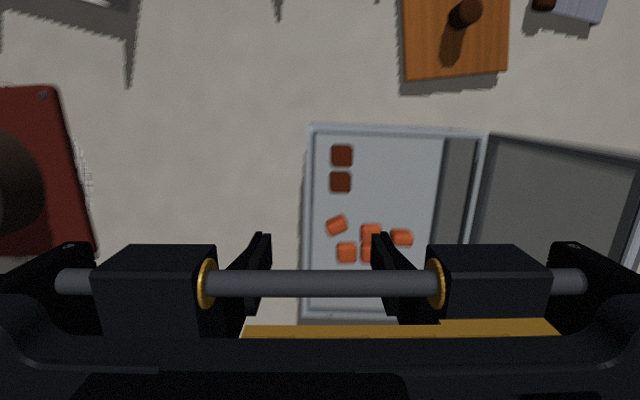

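drive_tool(motion=[0, 0, -40, 0.5, 0, 0, 0, -45, 0.5, 0, 0, 0, -40, 0.5, 0, 0, 0, -22, 0.5, 0, 0, 0, 0, 0, 0])

```text
clock: 33.55
position: [0.4388, -0.0101, 0.373]
tcp_rot: [179.9, -0.0, 86.3]
contact_force: [0.2, 0.6, -0.6]
opening: 0.318
```

```bash
python3 look.py 34; python3 plan.py .6218 -.0673 .37 86.2
```

```text
[ 0.4388 -0.0101  0.373 ] [179.9  -0.   86.3] [ 0.2  0.6 -0.6] [-0.103  0.031 -0.071] 0.318 33.55
at [ 0.4376 -0.0105  0.3701] yaw 86.29 open 0.228 F [-0.5 -0.  -0.7] t 33.65 rows 5
[np.float64(-8.9), np.float64(37.5), np.float64(0.0), np.float64(0.0)]
[np.float64(-8.9), np.float64(37.5), np.float64(0.0), np.float64(0.0)]
[np.float64(-8.9), np.float64(37.5), np.float64(0.0), np.float64(0.0)]
[np.float64(-8.9), np.float64(37.5), np.float64(0.0), np.float64(0.0)]
[np.float64(-8.9), np.float64(37.5), np.float64(0.0), np.float64(0.0)]
```

```bash
python3 - <<'E'
from h import *
f=load('w34'); T=np.load('pics/w34T.npy'); P=cloud(f,T); hsv=cv2.cvtColor(f['pixels'],cv2.COLOR_RGB2HSV)
m=(P[...,2]>.13)&(P[...,2]<.32)&(P[...,0]>.55)&(P[...,0]<.66)&(P[...,1]>-.2)&(P[...,1]<.08)
q=P[m]; print(m.sum()); c=q.mean(0); n=np.linalg.svd(q-c,full_matrices=False)[2][2]; print('lid plane',n,c, np.degrees(np.arctan2(abs(n[2]),np.hypot(*n[:2]))))
o=m&(hsv[...,0]<15)&(hsv[...,1]>150); print('tab',o.sum(), P[o].min(0) if o.any() else 0, P[o].max(0) if o.any() else 0)
mb=(abs(P[...,2]-.09)<.006)&(P[...,0]>.38)&(P[...,0]<.64)&(P[...,1]>-.22)&(P[...,1]<.1); print(cv2.minAreaRect((P[mb][:,:2]*1000).astype(np.float32)))
E
```

```text
6060
lid plane [-0.99036032  0.06777874 -0.12079933] [ 0.58675805 -0.01857427  0.22537419] 6.938236593362653
tab 582 [ 0.57396191 -0.06591101  0.26629031] [ 0.58422459 -0.03294146  0.29466551]
((512.5028686523438, -58.44610595703125), (219.34471130371094, 181.38926696777344), 85.95277404785156)
```

View pics/w34.png

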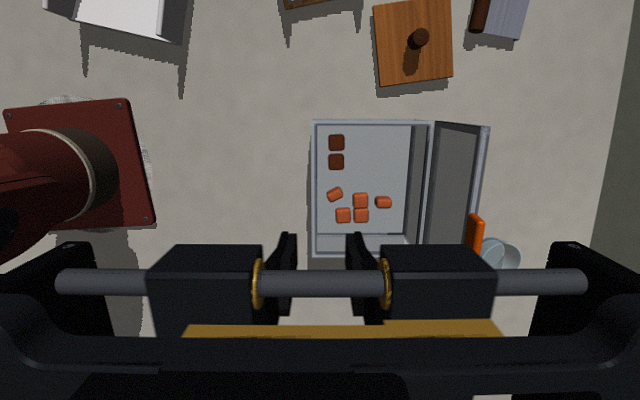

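drive_tool(motion=[-6, 30, 0, 0, 0, -9, 40, 0, 0, 0, -10, 40, 0, 0, 0, -10, 40, 0, 0, 0, -10, 36, 0, 0, 0])

```text
clock: 34.15
position: [0.6218, -0.0678, 0.3685]
tcp_rot: [-179.8, 0.1, 86.4]
contact_force: [-0.3, 1.2, 1.7]
opening: 0.006
```

```bash
python3 look.py 35; python3 plan.py .6218 -.0673 .28 86.1
```

```text
[ 0.6218 -0.0678  0.3685] [-1.798e+02  1.000e-01  8.640e+01] [-0.3  1.2  1.7] [-0.081  0.036  0.037] 0.006 34.15
at [ 0.6225 -0.069   0.3649] yaw 86.15 open 0.002 F [-1.1  0.4 -1.3] t 34.25 rows 2
[np.float64(0.8), np.float64(-0.4), np.float64(42.5), np.float64(0.0)]
[np.float64(0.8), np.float64(-0.4), np.float64(42.5), np.float64(0.0)]
```

View pics/w35.png

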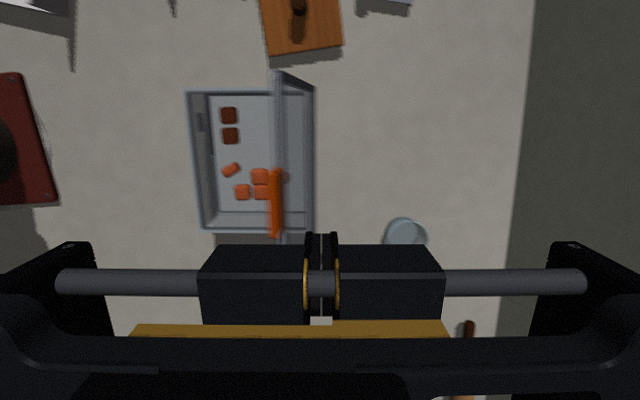

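drive_tool(motion=[0, 0, 30, 0, 0, 0, 0, 40, 0, 0, 0, 0, 18, 0, 0, 0, -5, 0, 0, 0, 0, -5, 0, 0, 0])

```text
clock: 34.75
position: [0.6092, -0.0677, 0.283]
tcp_rot: [-179.9, 0.0, 86.2]
contact_force: [-0.2, -0.1, 0.8]
opening: 0.003
```

drive_tool(motion=[0, -4, 0, 0, 0, 0, -4, 0, 0, 0, 0, -4, 0, 0, 0, 0, -4, 0, 0, 0, 0, -4, 0, 0, 0])

```text
clock: 35.25
position: [0.5899, -0.0664, 0.2836]
tcp_rot: [180.0, -0.0, 86.2]
contact_force: [2.1, -0.4, 0.0]
opening: 0.007
```

```bash
python3 look.py 36; cat > bf.py <<'E'
from h import *
P=np.mean([r.get_obs()['position']],0); a=np.radians(-3.9); d=P[:2]-np.array([.5123,-.0593]); print("x',y',z",(d@[np.cos(a),np.sin(a)]*1000).round(1),(d@[-np.sin(a),np.cos(a)]*1000).round(1),(P[2]*1000).round(1),'F',r.get_obs()['contact_force'].round(1))
f=snap('scene','sl'); Pc=cloud(f)
E
python3 bf.py
```

```text
[ 0.5899 -0.0664  0.2836] [180.   -0.   86.2] [ 2.1 -0.4  0. ] [-0.064 -0.302  0.012] 0.007 35.25
x',y',z 77.8 -1.8 283.6 F [-0.5  0.1  0.7]
```

View pics/c36.png

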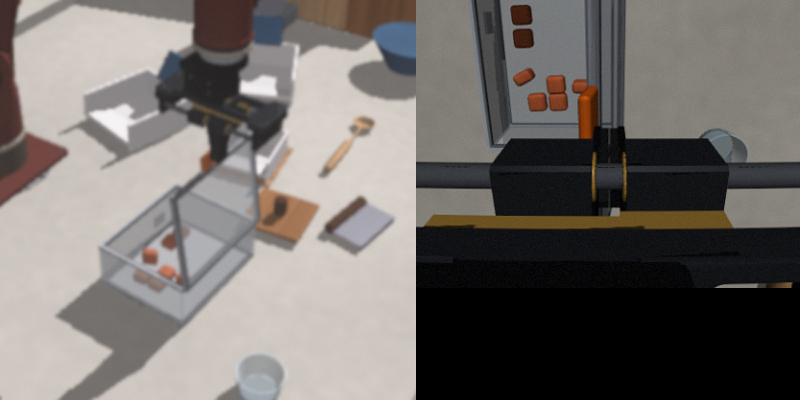

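drive_tool(motion=[0, -6, 2, 0, 0, 0, -8, 3, 0, 0, 0, -8, 4, 0, 0, 0, -8, 2, 0, 0, 0, -8, 2, 0, 0])

```text
clock: 35.9
position: [0.5512, -0.0639, 0.2699]
tcp_rot: [-180.0, -0.0, 86.2]
contact_force: [0.8, -0.4, 0.4]
opening: 0.005
```

```bash
python3 look.py 37; python3 bf.py
```

```text
[ 0.5512 -0.0639  0.2699] [-180.    -0.    86.2] [ 0.8 -0.4  0.4] [-0.131 -0.242  0.043] 0.005 35.9
x',y',z 38.8 -1.8 270.1 F [ 0.5 -0.3  0.1]
```

View pics/c37.png

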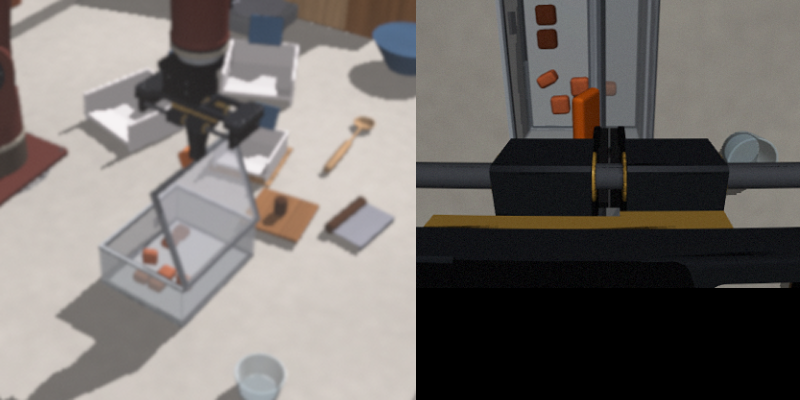

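drive_tool(motion=[0, -8, 3, 0, 0, 0, -8, 3, 0, 0, 0, -8, 4, 0, 0, 0, -8, 4, 0, 0, 0, -8, 5, 0, 0])

```text
clock: 36.55
position: [0.5115, -0.0613, 0.251]
tcp_rot: [180.0, -0.0, 86.2]
contact_force: [0.4, -0.0, 0.7]
opening: 0.007
```

drive_tool(motion=[0, -7, 5, 0, 0, 0, -7, 5, 0, 0, 0, -7, 6, 0, 0, 0, -7, 6, 0, 0, 0, -6, 6, 0, 0])

```text
clock: 37.05
position: [0.4776, -0.059, 0.2228]
tcp_rot: [-180.0, -0.0, 86.2]
contact_force: [-0.6, 0.2, 1.2]
opening: 0.009
```

```bash
python3 look.py 38; python3 bf.py
```

```text
[ 0.4776 -0.059   0.2228] [-180.    -0.    86.2] [-0.6  0.2  1.2] [-0.095  0.056  0.013] 0.009 37.05
x',y',z -35.2 -2.1 222.4 F [-0.3  0.6  0.5]
```

View pics/c38.png

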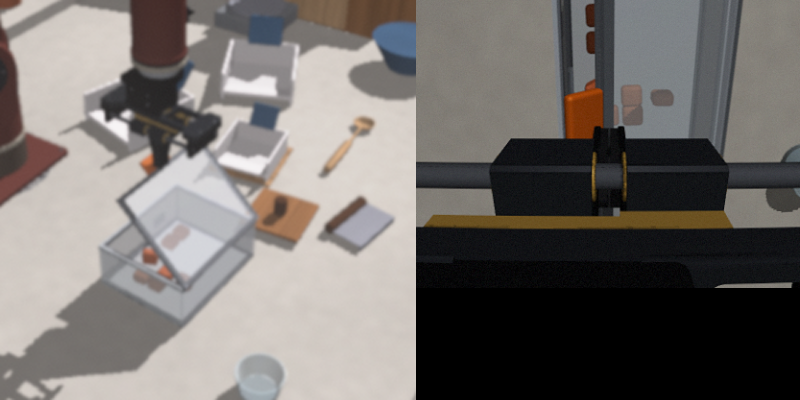

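drive_tool(motion=[0, -5, 6, 0, 0, 0, -5, 7, 0, 0, 0, -5, 8, 0, 0, 0, -4, 8, 0, 0, 0, -4, 8, 0, 0])

```text
clock: 37.7
position: [0.4548, -0.0575, 0.1855]
tcp_rot: [-180.0, -0.0, 86.2]
contact_force: [-0.1, -0.3, 0.5]
opening: 0.004
```

drive_tool(motion=[0, -3, 8, 0, 0, 0, -3, 8, 0, 0, 0, -2, 8, 0, 0, 0, -2, 8, 0, 0, 0, -1, 8, 0, 0])

```text
clock: 38.2
position: [0.4442, -0.0568, 0.1457]
tcp_rot: [-180.0, 0.0, 86.2]
contact_force: [-0.5, -0.4, 0.9]
opening: 0.006
```

```bash
python3 look.py 39; python3 bf.py
```

```text
[ 0.4442 -0.0568  0.1457] [-180.     0.    86.2] [-0.5 -0.4  0.9] [-0.02   0.147  0.033] 0.006 38.2
x',y',z -68.6 -2.2 145.2 F [-0.3  0.2  1.4]
```

View pics/c39.png

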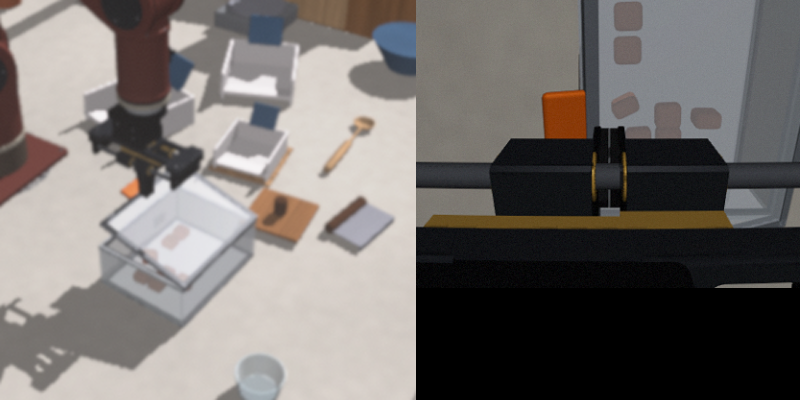

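drive_tool(motion=[0, -1, 5, 0, 0, 0, -1, 5, 0, 0, 0, 0, 5, 0, 0, 0, 0, 5, 0, 0, 0, 0, 5, 0, 0])

```text
clock: 38.85
position: [0.4424, -0.0567, 0.1209]
tcp_rot: [-180.0, 0.0, 86.2]
contact_force: [-0.4, 0.9, 1.0]
opening: 0.003
```

drive_tool(motion=[0, 0, 4, 0, 0, 0, 0, 4, 0, 0, 0, 0, 4, 0, 0, 0, 0, 3, 0, 0, 0, 0, 2, 0, 0])

```text
clock: 39.35
position: [0.4423, -0.0567, 0.104]
tcp_rot: [-180.0, 0.0, 86.2]
contact_force: [-0.3, -0.2, 1.5]
opening: 0.003
```

```bash
python3 look.py 40; python3 bf.py
```

```text
[ 0.4423 -0.0567  0.104 ] [-180.     0.    86.2] [-0.3 -0.2  1.5] [-0.007  0.123  0.   ] 0.003 39.35
x',y',z -70.0 -2.2 104.1 F [-0.3 -0.3  1.3]
```

drive_tool(motion=[0, 0, 2, 0, 0, 0, 0, 1.5, 0, 0, 0, 0, 1, 0, 0, 0, 0, 1, 0, 0, 0, 0, 0, 0, 0])

```text
clock: 40.0
position: [0.4424, -0.0567, 0.0989]
tcp_rot: [-180.0, -0.0, 86.2]
contact_force: [-1.0, -0.9, 2.1]
opening: 0.002
```

drive_tool(motion=[0, 0, 1, 0, 0, 0, 0, 0.5, 0, 0, 0, 0, 0.5, 0, 0, 0, 0, 0, 0, 0, 0, 0, 0, 0, 0])

```text
clock: 40.5
position: [0.4425, -0.0567, 0.0985]
tcp_rot: [-179.9, -0.1, 86.2]
contact_force: [-13.0, 0.5, 35.0]
opening: 0.004
```

drive_tool(motion=[0, 0, -3, 0, 0, 0, 0, -10, 0, 0, 0, 0, -30, 0, 0, 0, 0, -40, 0, 0, 0, 0, -40, 0, 0])

```text
clock: 41.0
position: [0.4419, -0.0571, 0.2216]
tcp_rot: [-180.0, 0.0, 86.2]
contact_force: [0.5, 0.6, -0.5]
opening: 0.004
```

drive_tool(motion=[-40, 0, -30, 0, 0, -45, 0, -20, 0, 0, -45, 0, 0, 0, 0, -45, 0, 0, 0, 0, -30, 0, 0, 0, 0])

```text
clock: 41.5
position: [0.4278, -0.2648, 0.2705]
tcp_rot: [179.9, -0.0, 86.1]
contact_force: [0.7, 0.3, -1.2]
opening: 0.007
```

```bash
python3 look.py 41; python3 strays.py 41 | grep -v 0.10; python3 - <<'E'
from h import *
for tag in('top41','scene41'):
    f=load(tag); P=cloud(f); a=np.radians(-3.9); d=P[...,:2]-np.array([.5123,-.0593]); X=d@[np.cos(a),np.sin(a)]*1000; Y=d@[-np.sin(a),np.cos(a)]*1000; Z=P[...,2]*1000
    hsv=cv2.cvtColor(f['pixels'],cv2.COLOR_RGB2HSV); t=(hsv[...,0]<15)&(hsv[...,1]>150)&(X>-125)&(X<-80)&(abs(Y)<40)&(Z>60)
    print(tag,'tab z',np.median(Z[t]) if t.any() else None,t.sum(), 'x',np.median(X[t]) if t.any() else None)
    for lo,hi in((-90,-75),(-75,75),(75,95)):
        m=(X>lo)&(X<hi)&(abs(Y)<108)&(Z>60); print(lo,hi,m.sum(),np.median(Z[m]))
f=load('top41'); P=cloud(f); hsv=cv2.cvtColor(f['pixels'],cv2.COLOR_RGB2HSV)
reg=(P[...,0]>.36)&(P[...,0]<.53)&(P[...,1]>.2)&(P[...,1]<.42)
E
```

```text
[ 0.4278 -0.2648  0.2705] [179.9  -0.   86.1] [ 0.7  0.3 -1.2] [-0.082  0.001 -0.026] 0.007 41.5
top [537 103   4   4   9] [ 0.892 -0.798  0.037] top face (array([ 0.892 , -0.7983,  0.0374]), ((893.4331665039062, -799.7637939453125), (14.293083190917969, 10.096037864685059), 69.23058319091797))
top41 tab z 98.9385035304864 86 x -104.11663442337681
-90 -75 242 100.09451440089256
-75 75 2292 99.40694149863371
75 95 223 99.26063138593433
scene41 tab z 100.24043989684861 49 x -101.8064341849359
-90 -75 274 100.09182780715315
-75 75 2993 99.78102840749459
75 95 743 92.03193911422946
```

View pics/scene41.png

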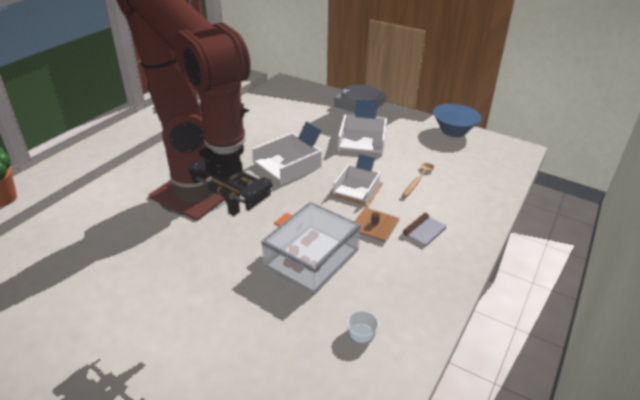

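View pics/top41.png

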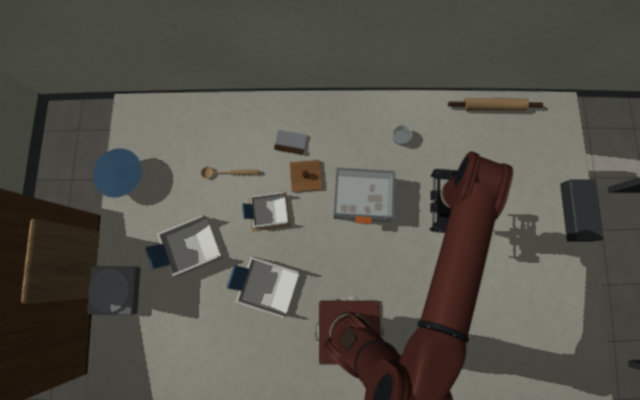

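```bash
python3 - <<'E'
from h import *
f=load('top41'); P=cloud(f); hsv=cv2.cvtColor(f['pixels'],cv2.COLOR_RGB2HSV); Z=P[...,2]
reg=(P[...,0]>.36)&(P[...,0]<.535)&(P[...,1]>.2)&(P[...,1]<.42)
m=reg&(abs(Z-.054)<.008)&(hsv[...,1]<60); print('dish',m.sum(),cv2.minAreaRect((P[m][:,:2]*1000).astype(np.float32)))
w=reg&(hsv[...,0]<25)&(hsv[...,1]>70)&(Z<.015); vv,uu=np.nonzero(w); M=plane(f,uu,vv,.004)[:,:2]*1000; rc=cv2.minAreaRect(M.astype(np.float32)); print('mat',len(M),rc,cv2.boxPoints(rc).round(0).tolist())
cv2.imwrite('pics/d41.png',cv2.resize(f['pixels'][180:240,230:300,::-1],None,fx=8,fy=8,interpolation=cv2.INTER_CUBIC))
E
```

```text
dish 162 ((458.01300048828125, 306.20172119140625), (123.0382308959961, 129.48968505859375), 7.014779567718506)
mat 79 ((423.9667663574219, 275.2363586425781), (99.33087158203125, 194.51783752441406), 47.56018829345703) [[319.0, 304.0], [462.0, 173.0], [529.0, 246.0], [386.0, 378.0]]
```

View pics/d41.png

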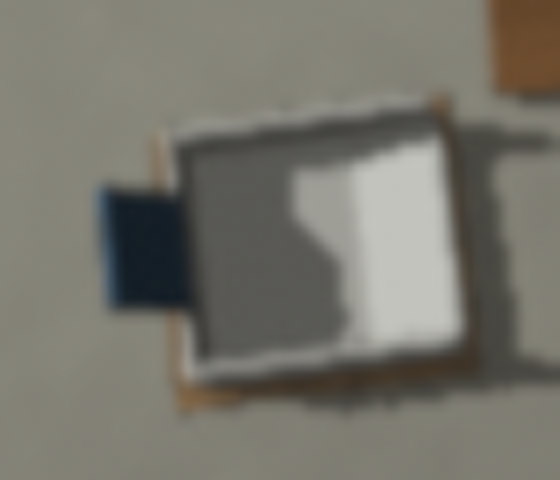

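```bash
python3 -c "
from cell import r
print(r.get_obs()['contact_force'].round(1)); print(r.sign_off())"
```

```text
[0.2 0.3 0.4]
the job is handed in; nothing more can be done
None
```

The job is done and handed in at about 41.7 s on the robot's clock. All seven weights are in the box and the lid is shut.

**What I did:**
- I lifted the cover off by its knob and laid it flat on the bare sill.
- I carried the dish level by its tab to the box, then loosened the grip so it swung down and emptied its five weights.
- I rolled the dish back upright on its mat about its front edge.
- I picked up the two strays and put them in the box, then pushed the lid down with closed fingers until it shut.

**Last checks:**
- **Weights:** seven were counted inside the box before I closed it, and no terracotta pieces were left on the sill in any view. No third stray appeared.
- **Lid:** it reads about 99–100 mm high at the tab, near edge and middle from both cameras, and about 99 mm at the hinge side from above.
- **Dish:** it is empty and upright, about 3 mm off the mat's centre towards the box. That figure comes from the wrist view.
- **Left alone:** the ramekin, scraper and spoon were never touched and show no change in the overhead pictures.
- **Robot:** clear of everything at hand-in, with no contact force.

**Checks that failed or disagreed:**
- The overhead camera confirmed the dish position, but its automatic mat outline failed because too little mat was visible. By eye, cork shows on both ends in that view.
- The scene camera read 92 mm at the lid's hinge side, because that patch mixes in the box wall.
- Closing the lid peaked at about 35 N vertical, around 37 N in all, at the moment it seated. That was through the fingertips, and I backed off at once.

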